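# Switch off the warming tray and pack its food tins into the insulated carton

## Task

Dinner is going out: before you pack anything, switch the warming tray off by turning its timer knob all the way back to its zero stop. Then pack every food tin from the tray into the insulated carton in one layer, each standing upright and flat on the carton's floor with nothing on top of another so that the lid could go on. Keep the tins upright the whole time and leave the dish, the pepper mill and the spoon where they are.

Things in the scene. Friction and masses are not known exactly. Their poses are not given: they have to be found in the camera images.
- tin_large: Large square lidded steel food tin, 122 x 122 mm over its rim (body 4 mm narrower each side), about 0.55 kg. Flat lid top 46 mm above the underside; on its middle an upright black grip block, 14 mm thick (x), 46 mm long (y), up to 74 mm: pinch it across x. Origin: centre of underside, z up. Starts on the warming tray; may be absent.
- tin_long_a: Long lidded steel food tin, one of three alike, 58 mm (x) x 122 mm (y) over its rim (body 4 mm narrower each side), about 0.32 kg. Flat lid top 46 mm above the underside; on its middle an upright black grip block, 14 mm thick (x), 46 mm long (y), up to 74 mm: pinch it across x. Origin: centre of underside, z up. Starts on the warming tray; may be absent.
- tin_long_b: Long lidded steel food tin, one of three alike, 58 mm (x) x 122 mm (y) over its rim (body 4 mm narrower each side), about 0.32 kg. Flat lid top 46 mm above the underside; on its middle an upright black grip block, 14 mm thick (x), 46 mm long (y), up to 74 mm: pinch it across x. Origin: centre of underside, z up. Starts on the warming tray; may be absent.
- tin_long_c: Long lidded steel food tin, one of three alike, 58 mm (x) x 122 mm (y) over its rim (body 4 mm narrower each side), about 0.32 kg. Flat lid top 46 mm above the underside; on its middle an upright black grip block, 14 mm thick (x), 46 mm long (y), up to 74 mm: pinch it across x. Origin: centre of underside, z up. Starts on the warming tray; may be absent.
- tin_small_a: Small square lidded steel food tin, one of two alike, 58 x 58 mm over its rim (body 4 mm narrower each side), about 0.2 kg. Flat lid top 46 mm above the underside; on its middle an upright black grip block, 14 mm thick (x), 34 mm long (y), up to 74 mm: pinch it across x. Origin: centre of underside, z up. Starts on the warming tray; may be absent.
- tin_small_b: Small square lidded steel food tin, one of two alike, 58 x 58 mm over its rim (body 4 mm narrower each side), about 0.2 kg. Flat lid top 46 mm above the underside; on its middle an upright black grip block, 14 mm thick (x), 34 mm long (y), up to 74 mm: pinch it across x. Origin: centre of underside, z up. Starts on the warming tray; may be absent.
- carton: Grey insulated foam carton, open at the top, fixed, 310 (x) x 246 (y) x 110 mm high; walls 25 mm, floor 20 mm thick; inside 260 x 196 mm, 90 deep. Origin: centre of underside, z up. Left or right of the tray. All six tins just fit in one layer: on a grid of 4 x 3 squares of 65 mm the large tin takes 2 x 2, a long one 2 x 1, a small one 1 x 1.
- warmer: Electric warming tray, fixed, 300 mm (x) x 430 mm (y): a black plate 45 mm above the counter with a steel edge 5 mm higher around it, and along its +y end a 70 mm wide steel control panel, 55 mm high. Origin: centre of its underside, z up.
- timer (a joint): Timer knob of the warming tray, rad: 0 at its zero stop (off), growing clockwise seen from above, up to 4.9. To bring it to zero turn it anticlockwise seen from above until it stops. It stays where it is left (friction 0.04 N m). It starts 1.2 to 4.2 rad from zero.
- timer_grip (a point): On the timer knob's vertical axis at gripping height, 92 mm above the counter. It turns with the knob: x runs along the knob's upright black bar, 46 mm long, 14 mm thick; the bar's top is 7 mm above this point, the disc under the bar 23 mm below it. A white line on the bar's -x end points to the long zero mark (the tray's -x) at zero.
- dish: Bystander: white square ceramic dish, 100 x 100 x 50 mm, empty. Origin: centre of its underside.
- mill: Bystander: dark wooden pepper mill, 54 mm across, 140 mm high. Origin: centre of its underside.
- spoon: Bystander: steel spoon, 170 mm long, lying on the counter. Origin: underside at mid-length, x along it.
Mind the look-alikes: they are no part of the job. Leave any blue, green or red look-alike of the tin_small_a alone.

How it is judged:
By the outcome, as a careful person would: the job done as asked, in the order asked, and still so for the second after the job is handed in, with the robot touching nothing.
Of tin_large, tin_long_a, tin_long_b, tin_long_c, tin_small_a, tin_small_b only 4 to 6 are there at a start; the rules pass over those that are not, and their reading is None.
At some moment in a run one of tin_large, tin_long_a, tin_long_b, tin_long_c, tin_small_a, tin_small_b may be knocked a few centimetres aside while the robot is not near it.
It also fails if it takes over 210 s, if anything falls off the work surface, if the arm or the gripper's body presses on something with over 40 N, if the wrist force passes 120 N, or if a joint passes its speed limit or range.

## Robot

A 7-joint arm with a two-finger parallel gripper is mounted at the origin on the work surface. World frame = base frame: x ahead of the robot, y to its left, z up, the work surface at z = 0. Lengths are in m, angles in degrees, forces in N, time in s.
With the tool pointing down it reaches from about 0.35 to 0.9 m from the base axis. Payload 7.2 kg.
Tool frame: the origin (TCP) lies at the very end of the fingers, on their centre line; the grasp point (between the pads) lies 19 mm behind it; z points along the fingers, y is the line along which they close (so a half turn about z gives the same grasp; the last joint's range is limited). The gripper opens to 88 mm and grips with 3 to 60 N. Pads are 20 mm wide; open, the fingers measure 115 mm over their backs; the gripper's body (75 mm by 178 mm) begins 61 mm behind the grasp point.
Start: joints at [-77.132, 23.554, -0.728, 91.456, 0.321, 64.991, -4.71], TCP at [0.18, 0.598, 0.189] pointing down, gripper open.
Joint ranges: [-169.25, 169.25], [-16.82, 113.86], [-84.01, 82.57], [7.8, 145.47], [-59.2, 239.2], [7.22, 106.19], [-163.78, 163.78]. Speed limits (degrees/s): [136.94, 136.94, 172.46, 172.46, 180, 180, 180].

## Interface

Orientations are given as a 3x3 rotation matrix whose columns are the frame's x, y, z axes.
In Python, from cell import sense, viewer, robot gives the robot as it stands.
- The arm moves only by the tool step_arm, never from a script. Its argument "moves" is a list of rows, each an object of numbers: "x", "y", "z": the shift along the tool's x, y, z in m; "spin": the turn about the tool's z in degrees. A call has exactly 5 rows; each row is the pose to reach, as a shift and turn from the pose commanded when the call began, along the tool's axes at that moment; what a row does not reach only later rows make up. A row lasts 1/10 s, in which the tool goes at most 50 mm and 8.59 degrees, less where a joint would pass 70% of its speed; a pose out of reach is approached as far as the arm can. A call with a gripper value outside its range is refused whole. "gripper" is the finger opening in m, from 0 to 0.0878, set as the call begins (left out, the last holds). The fingers move at their own pace and stop on an object; "force" is the grip in N (left out, the last holds). Time passes only in rows, so rows that repeat a pose let the fingers close, or fill a call up. It gives the time, the measured TCP pose, the force, the opening and the grip force at its end, in the units of the state.
- sense(): the state, without advancing time (a new reading comes with each control period).
- viewer.capture(name): name is "scene" or "top"; returns the picture (384x512x3 uint8, red, green, blue); there is no depth.
- viewer.camera_params(name): a dict with "camera_matrix" (3x3 intrinsics, pixels), "R" (3x3) and "t" (3): a world point X has camera coordinates R X + t. Camera axes: x right, y down, z forward; pixel columns grow to the right and rows downward; lengths in m; the calibration is good to about 2 mm. A picture is of the moment at which its call begins. camera_params takes no time and is no camera call.
- robot.close_job(): hands the job in; it is judged then, once.
The state is a dict: "time": time; "qpos": joint angles; "joint_velocities": joint speeds; "joint_efforts": joint torques, N m; "ee_pos": TCP position; "tool_rot": TCP orientation; "contact_force": force on the tool from outside, world axes, zero at the start; "torque": the same for the moment, N m; "gripper_width": opening from 0.0 (shut) to 1.0 (fully open); "grasp_force": force on a finger pad.
Only numpy, scipy, OpenCV 4.12 (cv2) and the standard library are available. Lean on these libraries where they do the work, as an engineer would, in place of code of your own. Each camera call takes 0.05 s, during which the arm holds its last target. There are 200 camera calls.

## Working session

There is one attempt and no reset: what is moved stays moved. The work goes in short steps, Python scripts to look and compute and a tool call to move; the robot and the scene stay as the last step left them, time stands still between calls to the robot, and variables do not carry over. Pictures are saved under pics/ and viewed, at most 14 in all, crops included, and the job is handed in when it is done.

Besides the shell and the picture viewer there is one more tool, called after "Call:" as a command line: name --argument value ..., lists and objects as JSON in quotes. step_arm: Moves the arm, as the interface text tells. Its arguments: {"type":"object","properties":{"moves":{"type":"array"},"gripper":{"type":"number"},"force":{"type":"number"}},"required":["moves"]}

```bash
mkdir -p pics; ls; python3 - <<'E'
from cell import sense, viewer, robot
import cv2, numpy as np
for n in("scene","top"):
    im=viewer.capture(n); cv2.imwrite(f"pics/{n}0.png",cv2.resize(im[:,:,::-1],(800,600),interpolation=cv2.INTER_CUBIC))
    p=viewer.camera_params(n); print(n,{k:np.round(v,4).tolist() for k,v in p.items()})
s=sense(); print(s)
E
```

```text
pics
scene {'camera_matrix': [[471.1286, 0.0, 258.3273], [0.0, 471.1286, 183.9106], [0.0, 0.0, 1.0]], 'R': [[-0.8139, 0.5808, 0.0135], [0.3084, 0.4516, -0.8372], [-0.4924, -0.6773, -0.5467]], 't': [0.4493, -0.0916, 1.7298]}
top {'camera_matrix': [[401.1896, 0.0, 250.1428], [0.0, 401.1896, 191.7072], [0.0, 0.0, 1.0]], 'R': [[0.0262, -0.9996, 0.0115], [-0.997, -0.027, -0.0725], [0.0728, -0.0095, -0.9973]], 't': [-0.039, 0.5399, 1.3955]}
{'time': 0.1, 'qpos': array([-77.13188143,  23.59584074,  -0.72669941,  91.49842331,
         0.32163248,  64.98804525,  -4.71043278]), 'joint_velocities': array([-0.0562258 , -0.0526706 , -0.11885311, -0.08387165, -0.06753651,
        0.01205007,  0.04140109]), 'joint_efforts': array([ 2.66829004e-03, -5.89098251e+01,  6.43811189e-01, -2.91705287e+01,
       -5.37888973e-02,  1.45122551e-02,  3.65560288e-05]), 'ee_pos': array([0.18031175, 0.5979213 , 0.18849485]), 'tool_rot': array([[-9.57439460e-01,  2.88634023e-01, -2.86035337e-04],
       [ 2.88634139e-01,  9.57438485e-01, -1.37153734e-03],
       [-1.22011101e-04, -1.39572353e-03, -9.99999019e-01]]), 'contact_force': array([-0.32936451,  0.26383404, -0.20533556]), 'torque': array([0.03374335, 0.07235685, 0.01092318]), 'grasp_force': 0.0, 'gripper_width': 0.9982568201436013}
```

View pics/top0.png

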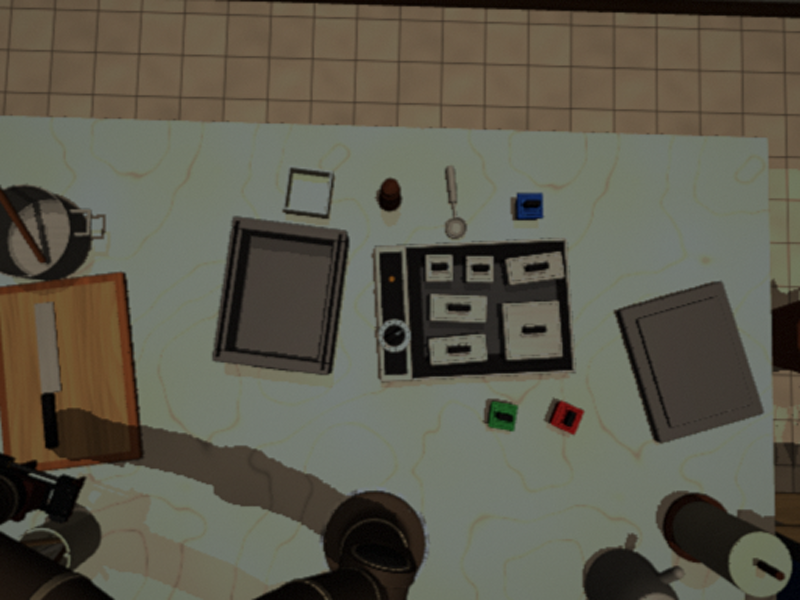

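View pics/scene0.png

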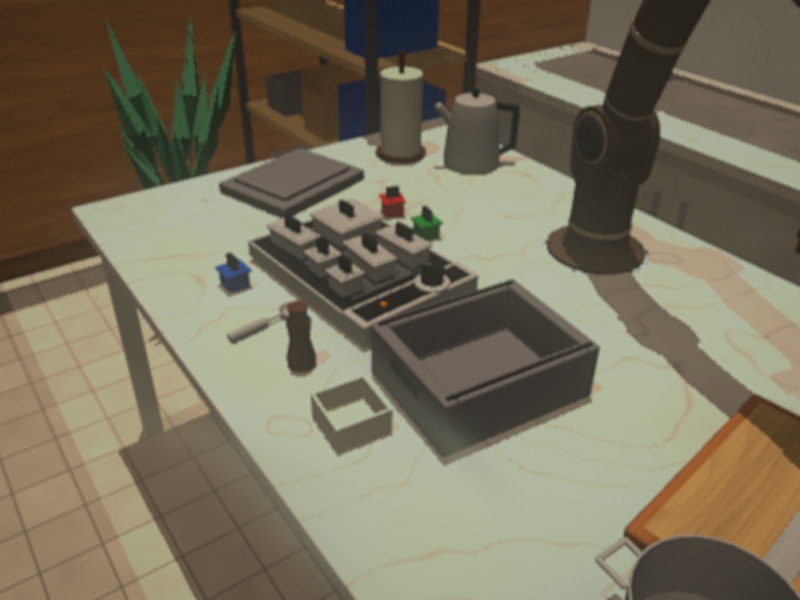

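The top view (800x600 pixels) shows all six tins. The large one is at (533,329). The long ones are at (535,267), (458,307) and (458,349), and the small ones at (439,267) and (480,267). The knob is at (393,335) and the carton at (282,295). The look-alikes to leave alone are blue (530,206), green (502,416) and red (566,416). Next I'll take enlarged crops.

```bash
cat > h.py <<'E'
from cell import sense, viewer, robot
import cv2, numpy as np
P={n:viewer.camera_params(n) for n in("scene","top")}
def crop(n,x0,y0,x1,y1,k,out):
    im=viewer.capture(n)[y0:y1,x0:x1,::-1]
    im=np.clip(255*(im/255.)**.6*1.1,0,255).astype(np.uint8)
    im=cv2.resize(im,None,fx=k,fy=k,interpolation=cv2.INTER_CUBIC)
    for x in range(x0-x0%-10,x1,10): cv2.line(im,(int((x-x0+.5)*k),0),(int((x-x0+.5)*k),4 if x%50 else 14),(0,255,255),1); x%20==0 and cv2.putText(im,str(x),(int((x-x0)*k)-8,24),0,.35,(0,255,255),1)
    for y in range(y0-y0%-10,y1,10): cv2.line(im,(0,int((y-y0+.5)*k)),(6,int((y-y0+.5)*k)),(0,255,255),1); y%20==0 and cv2.putText(im,str(y),(8,int((y-y0)*k)+4),0,.35,(0,255,255),1)
    cv2.imwrite("pics/"+out,im)
def ray(n,u,v):
    p=P[n];K,R,t=map(np.array,(p["camera_matrix"],p["R"],p["t"]))
    d=R.T@np.linalg.solve(K,[u,v,1]); return -R.T@t,d
def atz(n,u,v,z):
    c,d=ray(n,u,v); return c+d*(z-c[2])/d[2]
def tri(a,b):
    (c1,d1),(c2,d2)=ray("top",*a),ray("scene",*b)
    s=np.linalg.lstsq(np.c_[d1,-d2],c2-c1,rcond=None)[0]
    p,q=c1+d1*s[0],c2+d2*s[1]; return (p+q)/2,np.linalg.norm(p-q)
def proj(n,X):
    p=P[n]; c=p["R"]@np.array(X)+p["t"]; c=np.array(p["camera_matrix"])@c; return c[:2]/c[2]
E
python3 - <<'E'
from h import *
crop("top",236,148,370,248,5.9,"t1.png")
crop("scene",150,120,310,220,5,"s1.png")
crop("top",130,130,250,246,5,"t2.png")
E
```

```text
(no output)
```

View pics/t1.png

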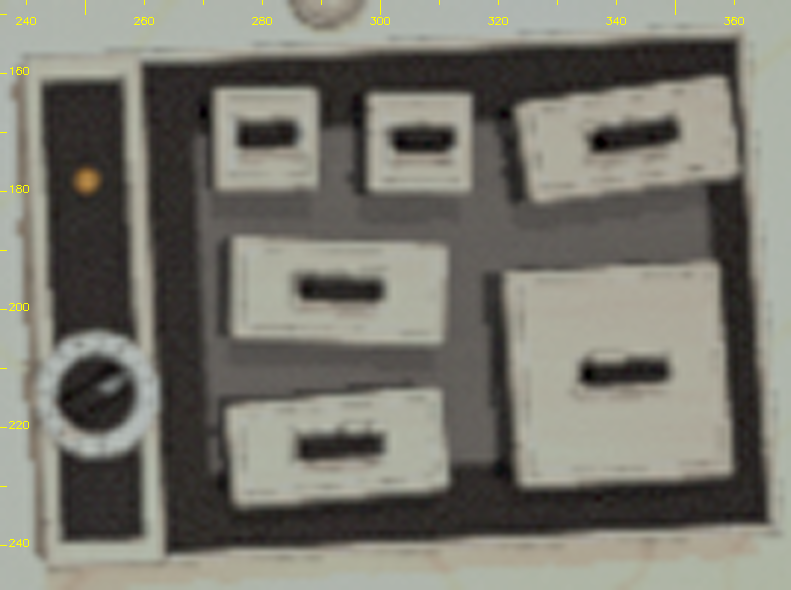

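View pics/s1.png

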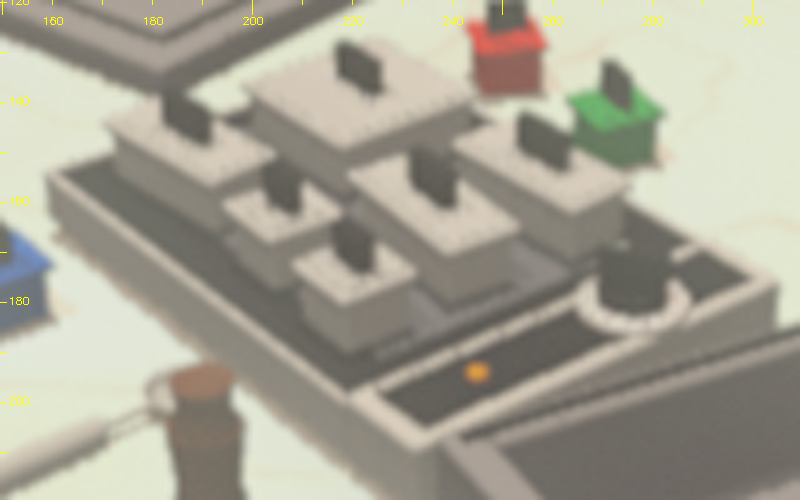

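View pics/t2.png

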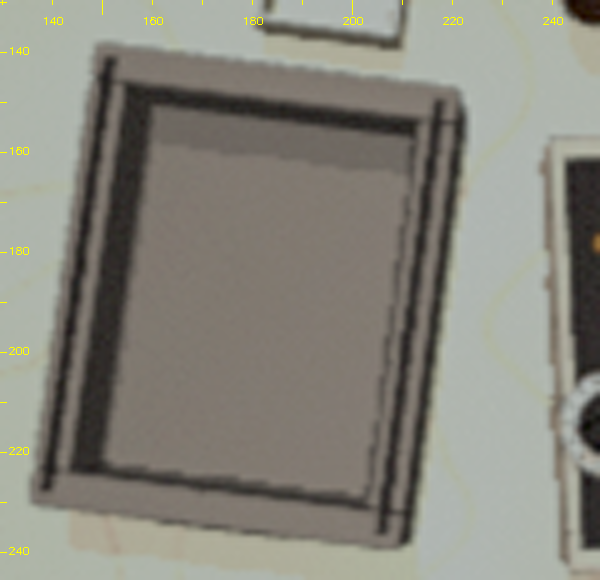

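The t1 crop shows six steel tins with black grips, none coloured. The knob disc is centred at (97,394) with its white line pointing to (124,374). The t2 crop shows the carton rim at about (100,43), (460,90), (408,546) and (33,500). Next I'll fit the poses from both views, leaving height free.

```bash
cat > fit.py <<'E'
from h import *
from scipy.optimize import least_squares
def up(c,k,x0,y0): return [((u+.5)/k-.5+x0,(v+.5)/k-.5+y0) if u is not None else None for u,v in c]
S=np.array([[1,1],[1,-1],[-1,-1],[-1,1]])/2
def fit(w,l,top,sc,z0,free=True):
    M=S*[w,l]
    def res(p):
        c,s=np.cos(p[2]),np.sin(p[2]); X=np.c_[M@np.array([[c,s],[-s,c]])+p[:2],np.full(4,p[3] if free else z0)]
        return np.concatenate([proj(n,x)-q for n,L in(("top",top),("scene",sc)) for x,q in zip(X,L) if q is not None])
    g=atz("top",*np.mean([q for q in top if q is not None],0),z0)
    r=least_squares(res,[g[0],g[1],0,z0],loss="soft_l1"); 
    return r.x, np.abs(r.fun).max()
E
python3 - <<'E'
from fit import *
T=lambda *c:up(c,5.9,236,148)
C=lambda *c:up(c,5,150,120)
D={"small1":(.058,.058,T((215,88),(319,88),(320,188),(216,189))[0:0] or T((319,88),(319,88),(320,188),(216,189)),None)}
N=(None,None)
# corner order +x+y,+x-y,-x-y,-x+y
objs={
"s1":(.058,.058,T((215,88),(319,88),(320,188),(216,189)),C((343,304),(293,265),N,(415,270))),
"s2":(.058,.058,T((369,93),(471,94),(471,192),(367,192)),C((272,242),(223,210),N,(345,210))),
"l1":(.058,.122,T((516,103),(727,76),(741,176),(532,203)),C((210,182),(105,123),N,(277,152))),
"l2":(.058,.122,T((232,237),(447,244),(444,344),(232,336)),C((445,250),(347,175),N,(520,225))),
"l3":(.058,.122,T((226,404),(441,388),(450,490),(236,508)),C((575,210),(453,146),N,(632,183))),
"L":(.122,.122,T((502,270),(718,262),(734,472),(519,488)),C((342,150),(242,88),N,(482,98)))}
for k,(w,l,t,s) in objs.items():
    p,e=fit(w,l,t,s,.091); q,e2=fit(w,l,t,s,.091,False); print(k,np.round(p,4),"yaw",round(np.degrees(p[2]),1),"err",round(e,2),"| z=.091:",np.round(q[:2],4),round(np.degrees(q[2]),1),round(e2,2))
s0=[(447,400),(373,322),(512,283),(597,347)]
t=up(((100,43),(460,90),(408,546),(33,500)),5,130,130)
p,e=fit(.31,.246,t,up(s0,1.5625,0,0),.11);print("carton",np.round(p,4),np.degrees(p[2]),e)
q,e=fit(.31,.246,t,up(s0,1.5625,0,0),.11,False);print("carton",np.round(q,4),np.degrees(q[2]),e)
# tray outer top at z=.05
t=T((18,60),(740,38),(772,522),(42,562)); q=[atz("top",*a,.05) for a in t]; print("tray",np.round(q,3).tolist())
# knob: disc centre both views (disc top ~.069)
print("disc",tri(T((97,394))[0],C((633,300))[0]), atz("top",*T((97,394))[0],.069))
print("bar line tip",atz("top",*T((124,374))[0],.099), "bar centre from dark", atz("top",*T((96,393))[0],.099))
E
```

```text
s1 [ 0.6086 -0.126   0.0436  0.0866] yaw 2.5 err 0.86 | z=.091: [ 0.6087 -0.1248] 2.2 1.45
s2 [ 0.6083 -0.2131  0.0377  0.0864] yaw 2.2 err 1.04 | z=.091: [ 0.6084 -0.2118] 1.8 2.14
l1 [ 0.6133 -0.333   0.1571  0.0877] yaw 9.0 err 0.88 | z=.091: [ 0.6133 -0.3318] 8.7 1.56
l2 [ 0.5228 -0.1685 -0.0085  0.0881] yaw -0.5 err 0.53 | z=.091: [ 0.5231 -0.1676] -0.6 1.18
l3 [ 0.4332 -0.1699  0.1115  0.0859] yaw 6.4 err 0.88 | z=.091: [ 0.4338 -0.1686] 6.1 1.72
L [ 0.4793 -0.3287  0.0874  0.0842] yaw 5.0 err 0.64 | z=.091: [ 0.48   -0.3264] 4.9 1.81
carton [ 0.5378  0.2096 -0.0975  0.1054] -5.588448456846795 4.5668735219679775
carton [ 0.5382  0.2098 -0.0953  0.11  ] -5.460791606897827 4.623086040519723
tray [[0.656, 0.019, 0.05], [0.681, -0.407, 0.05], [0.397, -0.428, 0.05], [0.363, -0.003, 0.05]]
disc (array([ 0.46036706, -0.03260089,  0.05883744]), np.float64(0.0002931792001506775)) [ 0.46031188 -0.03253423  0.069     ]
bar line tip [ 0.4714465  -0.04695717  0.099     ] bar centre from dark [ 0.46036087 -0.03148604  0.099     ]
```

```bash
cat > ov.py <<'E'
from fit import *
def overlay(pose,out,k=4):
    x,y,a=pose; ims=[]
    for n,(x0,y0,x1,y1) in(("top",(130,130,230,246)),("scene",(230,170,390,300))):
        kk=k if n=="top" else 464/130*.69
        im=viewer.capture(n)[y0:y1,x0:x1,::-1]; im=np.clip(255*(im/255.)**.6*1.1,0,255).astype(np.uint8)
        kk=4 if n=="top" else 2.45
        im=cv2.resize(im,None,fx=kk,fy=kk,interpolation=cv2.INTER_CUBIC)
        for w,l,z,c in((.31,.246,.11,(0,0,255)),(.26,.196,.11,(0,255,0)),(.26,.196,.02,(255,0,0)),(.31,.246,0,(0,255,255))):
            cs,sn=np.cos(a),np.sin(a)
            q=np.array([(proj(n,[x+cs*u-sn*v,y+sn*u+cs*v,z])-[x0,y0]+.5)*kk for u,v in S*[w,l]])
            cv2.polylines(im,[q.round().astype(int)],True,c,1)
        ims.append(im)
    H=max(i.shape[0] for i in ims); ims=[np.pad(i,((0,H-i.shape[0]),(0,0),(0,0))) for i in ims]
    cv2.imwrite("pics/"+out,np.hstack(ims)); print(np.hstack(ims).shape)
E
python3 - <<'E'
from ov import *
t=up(((100,43),(458,90),(408,546),(33,500)),5,130,130)
q,e=fit(.31,.246,t,[None]*4,.11,False);print("carton",np.round(q,4),np.degrees(q[2]),e)
ti=up(((125,83),(418,121),(368,508),(70,470)),5,130,130)
q2,e=fit(.26,.196,ti,[None]*4,.11,False);print("carton inner",np.round(q2,4),np.degrees(q2[2]),e)
overlay(q[:3],"ov1.png")
E
```

```text
carton [ 0.5398  0.2087 -0.0922  0.11  ] -5.283044165300364 1.3666761606567377
carton inner [ 0.5387  0.2121 -0.0971  0.11  ] -5.564833595249945 0.4465627282253024
(464, 792, 3)
```

View pics/ov1.png

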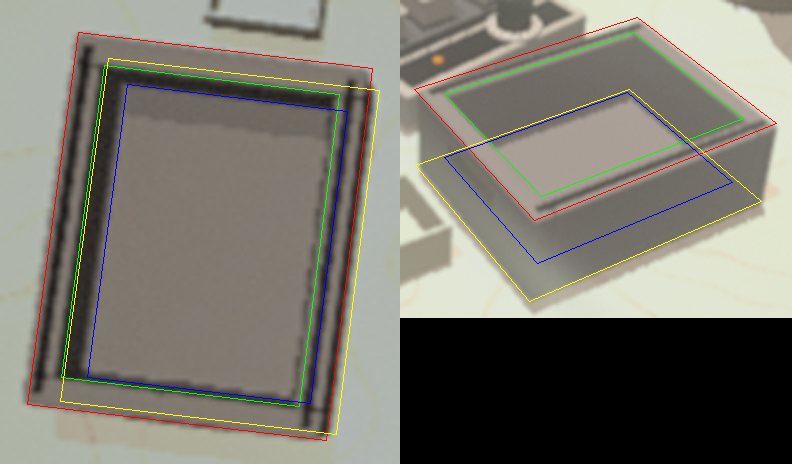

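Carton fit: centre about (0.539, 0.211), yaw −5.5°. The rim matches in both views. All six tins are there with their lids at about 0.088. The knob is at (0.460, −0.032) and its line heads −53°, about 4.1 rad from zero. I'll go to the knob first.

```bash
cat > go.py <<'E'
from h import *
import sys
def go(x,y,z,h):
    "shift in tool axes from the measured pose to TCP x,y,z with tool y heading h (deg, mod 180 nearest)"
    s=sense(); R=s["tool_rot"]; d=R.T@(np.array([x,y,z])-s["ee_pos"]); now=np.degrees(np.arctan2(R[1,1],R[0,1]))
    sp=-(h-now); sp=(sp+90)%180-90
    print("t",round(s["time"],1),"shift",np.round(d,4),"len",round(np.linalg.norm(d),3),"spin",round(sp,1),"| tcp",np.round(s["ee_pos"],4),"head",round(now,1),"j7",round(s["qpos"][6],1),"w",round(s["gripper_width"]*.088,4),"F",np.round(s["contact_force"],1),"Tz",round(s["torque"][2],2),"g",round(s["grasp_force"],1))
if __name__=="__main__": go(*map(float,sys.argv[1:5]))
E
```

Call:
step_arm --moves '[{"x": -0.03, "y": -0.0348, "z": -0.002}, {"x": -0.06, "y": -0.0696, "z": -0.004}, {"x": -0.09, "y": -0.1044, "z": -0.006}, {"x": -0.12, "y": -0.1392, "z": -0.008}, {"x": -0.15, "y": -0.174, "z": -0.01}]'

```text
$.moves[0]: bad value
```

Call:
step_arm --moves '[{"x": -0.03, "y": -0.0348}, {"x": -0.06, "y": -0.0696}, {"x": -0.09, "y": -0.1044}, {"x": -0.12, "y": -0.1392}, {"x": -0.15, "y": -0.174}]'

```text
$.moves[0]: bad value
```

Call:
step_arm --moves '[{"x": -0.03, "y": -0.0348}, {"x": -0.06, "y": -0.0696}, {"x": -0.09, "y": -0.1044}, {"x": -0.12, "y": -0.1392}, {"x": -0.15, "y": -0.174}]'

```text
$.moves[0]: bad value
```

Call:
step_arm --moves '[{"spin": 8.5}, {"spin": 17}, {"spin": 25.5}, {"spin": 34}, {"spin": 42.5}]' --gripper 0.04

```text
$.moves[0]: bad value
```

```bash
python3 go.py .4603 -.0322 .2 37
```

```text
t 0.3 shift [-0.45   -0.5228 -0.0108] len 0.69 spin 36.2 | tcp [0.1804 0.5983 0.189 ] head 73.2 j7 -4.7 w 0.0883 F [ 0.1 -0.5  0.2] Tz 0.05 g 0.0
```

Call:
step_arm --moves '[{"x": -0.03, "y": -0.0348, "z": -0.002, "spin": 0}, {"x": -0.06, "y": -0.0696, "z": -0.004, "spin": 0}, {"x": -0.09, "y": -0.1044, "z": -0.006, "spin": 0}, {"x": -0.12, "y": -0.1392, "z": -0.008, "spin": 0}, {"x": -0.15, "y": -0.174, "z": -0.01, "spin": 0}]'

```text
time: 0.85
ee_pos: [0.2743, 0.3868, 0.1994]
tool_rot: [[-0.957, 0.289, 0.0], [0.289, 0.957, 0.0], [-0.0, 0.0, -1.0]]
contact_force: [0.9, 0.9, 0.8]
gripper_width: 0.997
grasp_force: 0.0
```

Call:
step_arm --moves '[{"x": -0.03, "y": -0.0348, "z": 0, "spin": 0}, {"x": -0.06, "y": -0.0696, "z": 0, "spin": 0}, {"x": -0.09, "y": -0.1044, "z": 0, "spin": 0}, {"x": -0.12, "y": -0.1392, "z": 0, "spin": 0}, {"x": -0.15, "y": -0.174, "z": 0, "spin": 0}]'

```text
time: 1.35
ee_pos: [0.3677, 0.1769, 0.1996]
tool_rot: [[-0.957, 0.289, 0.001], [0.289, 0.957, 0.001], [-0.0, 0.001, -1.0]]
contact_force: [0.7, 0.0, 0.2]
gripper_width: 0.999
grasp_force: 0.0
```

Call:
step_arm --moves '[{"x": -0.03, "y": -0.0348, "z": 0, "spin": 0}, {"x": -0.06, "y": -0.0696, "z": 0, "spin": 0}, {"x": -0.09, "y": -0.1044, "z": 0, "spin": 0}, {"x": -0.12, "y": -0.1392, "z": 0, "spin": 0}, {"x": -0.15, "y": -0.174, "z": 0, "spin": 0}]'

```text
time: 1.85
ee_pos: [0.4611, -0.033, 0.1997]
tool_rot: [[-0.958, 0.288, 0.001], [0.288, 0.958, 0.001], [-0.001, 0.001, -1.0]]
contact_force: [-0.1, 1.6, -0.0]
gripper_width: 1.0
grasp_force: 0.0
```

Call:
step_arm --moves '[{"x": 0, "y": 0, "z": 0, "spin": 8.5}, {"x": 0, "y": 0, "z": 0, "spin": 17}, {"x": 0, "y": 0, "z": 0, "spin": 25.5}, {"x": 0, "y": 0, "z": 0, "spin": 34}, {"x": 0, "y": 0, "z": 0, "spin": 42.5}]' --gripper 0.04

```text
time: 2.35
ee_pos: [0.4606, -0.0313, 0.1994]
tool_rot: [[-0.505, 0.863, 0.0], [0.863, 0.505, 0.0], [0.0, 0.0, -1.0]]
contact_force: [-0.3, -0.0, 0.1]
gripper_width: 0.585
grasp_force: 0.0
```

```bash
python3 go.py .4603 -.0322 .2 37
```

```text
t 2.4 shift [-0.0006 -0.0007 -0.0006] len 0.001 spin -6.6 | tcp [ 0.4606 -0.0313  0.1994] head 30.4 j7 33.6 w 0.0514 F [-0.3 -0.   0.1] Tz 0.03 g 0.0
```

```bash
python3 -c "
from h import *
print(np.round(sense()['qpos'],1))"
```

```text
[-33.3   6.7  34.5 114.1  -4.4  60.4  33.6]
```

Call:
step_arm --moves '[{"x": 0, "y": 0, "z": 0.03, "spin": -3}, {"x": 0, "y": 0, "z": 0.06, "spin": -6.6}, {"x": -0.0005, "y": -0.0007, "z": 0.09, "spin": -6.6}, {"x": -0.0005, "y": -0.0007, "z": 0.11, "spin": -6.6}, {"x": -0.0005, "y": -0.0007, "z": 0.123, "spin": -6.6}]' --gripper 0.04

```text
time: 2.85
ee_pos: [0.4594, -0.0321, 0.0748]
tool_rot: [[-0.606, 0.795, -0.002], [0.795, 0.606, -0.0], [0.001, -0.002, -1.0]]
contact_force: [1.0, -1.6, 0.1]
gripper_width: 0.454
grasp_force: 0.0
```

Call:
step_arm --moves '[{"x": 0, "y": 0, "z": 0, "spin": 0}, {"x": 0, "y": 0, "z": 0, "spin": 0}, {"x": 0, "y": 0, "z": 0, "spin": 0}, {"x": 0, "y": 0, "z": 0, "spin": 0}, {"x": 0, "y": 0, "z": 0, "spin": 0}]' --gripper 0.0 --force 20

```text
time: 3.35
ee_pos: [0.4607, -0.0319, 0.0768]
tool_rot: [[-0.606, 0.795, 0.001], [0.795, 0.606, 0.0], [-0.0, 0.001, -1.0]]
contact_force: [-0.3, 0.5, 0.0]
gripper_width: 0.035
grasp_force: 0.0
```

```bash
python3 go.py .4603 -.0322 .076 37
```

```text
t 3.4 shift [ 0.     -0.0005  0.0008] len 0.001 spin 0.3 | tcp [ 0.4607 -0.0319  0.0768] head 37.3 j7 49.0 w 0.0031 F [-0.3  0.5  0. ] Tz -0.01 g 0.0
```

```bash
python3 - <<'E'
from h import *
s=sense();print(s["gripper_width"],s["grasp_force"])
crop("scene",215,110,315,205,6,"s2.png")
E
python3 go.py .4603 -.0322 .076 37
```

```text
0.03504121924178375 0.0
t 3.4 shift [-0.     -0.0004  0.0007] len 0.001 spin 0.3 | tcp [ 0.4606 -0.0319  0.0767] head 37.3 j7 49.0 w 0.0013 F [-0.1  0.1  0.8] Tz 0.1 g 0.0
```

View pics/s2.png

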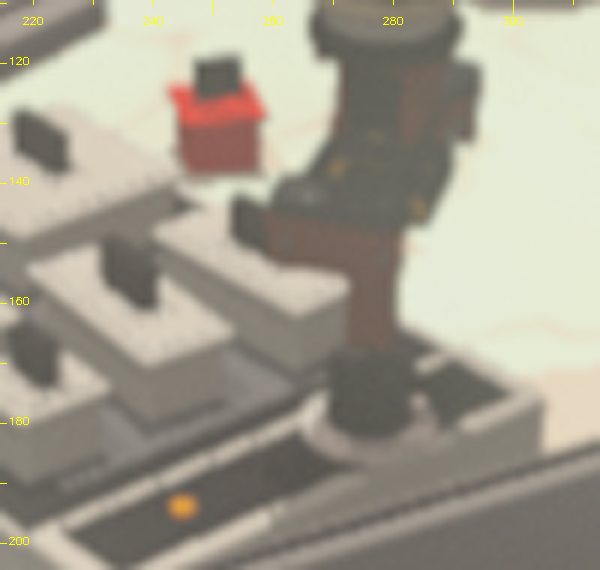

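```bash
python3 - <<'E'
from h import *
c=lambda X:np.round((proj("scene",X)-[215,110]+.5)*6)
print("tcp",c([.4606,-.0319,.0767]),"tcp+22",c([.4606,-.0319,.099]),"disc z.05..",c([.4606,-.0319,.069]))
for z in (.069,.099,.119):
  print(z,"back-project bar top centre (374,357)->",atz("scene",214.5+374.5/6,109.5+357.5/6,z), "disc centre (374,435)?")
E
```

```text
tcp [372. 393.] tcp+22 [373. 356.] disc z.05.. [371. 405.]
0.069 back-project bar top centre (374,357)-> [ 0.42986685 -0.06909542  0.069     ] disc centre (374,435)?
0.099 back-project bar top centre (374,357)-> [ 0.46069865 -0.03050741  0.099     ] disc centre (374,435)?
0.119 back-project bar top centre (374,357)-> [ 0.48125318 -0.00478207  0.119     ] disc centre (374,435)?
```

Call:
step_arm --moves '[{"x": 0, "y": 0, "z": 0, "spin": 0}, {"x": 0, "y": 0, "z": 0, "spin": 0}, {"x": 0, "y": 0, "z": 0, "spin": 0}, {"x": 0, "y": 0, "z": -0.025, "spin": 0}, {"x": 0, "y": 0, "z": -0.05, "spin": 0}]' --gripper 0.04

```text
time: 3.9
ee_pos: [0.4595, -0.0323, 0.1263]
tool_rot: [[-0.606, 0.795, -0.002], [0.795, 0.606, -0.001], [0.001, -0.002, -1.0]]
contact_force: [0.3, -0.9, -0.2]
gripper_width: 0.426
grasp_force: 0.0
```

```bash
python3 go.py .4603 -.0322 .076 37; python3 - <<'E'
from h import *
crop("scene",235,110,305,200,6.6,"a.png"); crop("top",220,170,290,260,6.6,"b.png")
a,b=cv2.imread("pics/a.png"),cv2.imread("pics/b.png"); 
s=sense(); 
for z in (0,-.019,-.08):
  e=s["ee_pos"]-[0,0,z]
  for im,n,x0,y0 in((a,"scene",235,110),(b,"top",220,170)):
    for k in (-.02,0,.02):
      q=(proj(n,e+s["tool_rot"][:,1]*k)-[x0,y0]+.5)*6.6; cv2.circle(im,tuple(int(v) for v in q),3,(0,0,255) if z==0 else (0,255,0),-1)
im=np.hstack([a,b]); h=im.shape[1]; im=cv2.resize(im,None,fx=min(1,800/h),fy=min(1,800/h)); cv2.imwrite("pics/ab.png",im[:600]); print(im.shape)
E
```

```text
t 3.9 shift [-0.0004  0.0008  0.0503] len 0.05 spin 0.3 | tcp [ 0.4595 -0.0323  0.1263] head 37.3 j7 45.1 w 0.0375 F [ 0.3 -0.9 -0.2] Tz -0.03 g 0.0
(514, 800, 3)
```

View pics/ab.png

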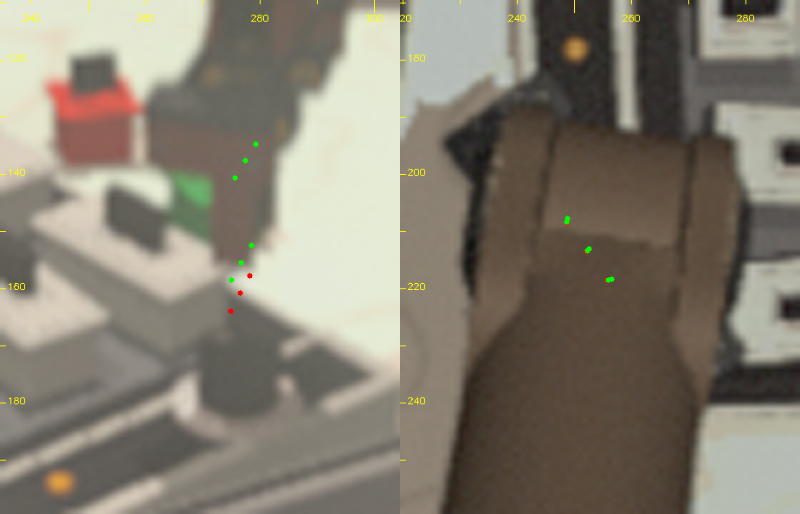

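The visible finger tips seem to end about 20 mm above the nominal TCP. I'll feel my way down, fingers open, watching the force.

Call:
step_arm --moves '[{"x": 0, "y": 0, "z": 0.02, "spin": 0}, {"x": 0, "y": 0, "z": 0.04, "spin": 0}, {"x": 0, "y": 0, "z": 0.05, "spin": 0}, {"x": 0, "y": 0, "z": 0.053, "spin": 0}, {"x": 0, "y": 0, "z": 0.053, "spin": 0}]'

```text
time: 4.5
ee_pos: [0.46, -0.0323, 0.0729]
tool_rot: [[-0.606, 0.795, -0.001], [0.795, 0.606, -0.0], [0.0, -0.001, -1.0]]
contact_force: [0.6, -0.2, -0.1]
gripper_width: 0.455
grasp_force: 0.0
```

Call:
step_arm --moves '[{"x": 0, "y": 0, "z": 0.001, "spin": 0}, {"x": 0, "y": 0, "z": 0.002, "spin": 0}, {"x": 0, "y": 0, "z": 0.003, "spin": 0}, {"x": 0, "y": 0, "z": 0.003, "spin": 0}, {"x": 0, "y": 0, "z": 0.003, "spin": 0}]'

```text
time: 5.0
ee_pos: [0.4603, -0.032, 0.0704]
tool_rot: [[-0.606, 0.795, 0.0], [0.795, 0.606, 0.0], [-0.0, 0.0, -1.0]]
contact_force: [0.3, -0.6, 0.2]
gripper_width: 0.454
grasp_force: 0.0
```

Call:
step_arm --moves '[{"x": 0, "y": 0, "z": 0.001, "spin": 0}, {"x": 0, "y": 0, "z": 0.002, "spin": 0}, {"x": 0, "y": 0, "z": 0.003, "spin": 0}, {"x": 0, "y": 0, "z": 0.004, "spin": 0}, {"x": 0, "y": 0, "z": 0.004, "spin": 0}]'

```text
time: 5.5
ee_pos: [0.4601, -0.0321, 0.0661]
tool_rot: [[-0.606, 0.795, -0.0], [0.795, 0.606, -0.0], [0.0, -0.0, -1.0]]
contact_force: [0.1, -0.0, 0.7]
gripper_width: 0.457
grasp_force: 0.0
```

Call:
step_arm --moves '[{"x": 0, "y": 0, "z": 0.001, "spin": 0}, {"x": 0, "y": 0, "z": 0.002, "spin": 0}, {"x": 0, "y": 0, "z": 0.002, "spin": 0}, {"x": 0, "y": 0, "z": 0.002, "spin": 0}, {"x": 0, "y": 0, "z": 0.002, "spin": 0}]'

```text
time: 6.0
ee_pos: [0.4603, -0.032, 0.0643]
tool_rot: [[-0.606, 0.795, 0.0], [0.795, 0.606, 0.0], [0.0, 0.0, -1.0]]
contact_force: [-0.4, -0.8, 0.2]
gripper_width: 0.458
grasp_force: 0.0
```

Call:
step_arm --moves '[{"x": 0, "y": 0, "z": 0, "spin": 0}, {"x": 0, "y": 0, "z": 0, "spin": 0}, {"x": 0, "y": 0, "z": 0, "spin": 0}, {"x": 0, "y": 0, "z": 0, "spin": 0}, {"x": 0, "y": 0, "z": 0, "spin": 0}]' --gripper 0.0 --force 20

```text
time: 6.5
ee_pos: [0.4605, -0.0319, 0.0643]
tool_rot: [[-0.606, 0.795, 0.0], [0.795, 0.606, 0.0], [-0.0, 0.0, -1.0]]
contact_force: [0.8, 0.3, -1.6]
gripper_width: 0.149
grasp_force: 19.8
```

Call:
step_arm --moves '[{"x": 0, "y": 0, "z": 0, "spin": 0}, {"x": 0, "y": 0, "z": 0, "spin": 0}, {"x": 0, "y": 0, "z": 0.002, "spin": 0}, {"x": 0, "y": 0, "z": 0.005, "spin": 0}, {"x": 0, "y": 0, "z": 0.008, "spin": 0}]' --gripper 0.03

```text
time: 7.0
ee_pos: [0.4602, -0.0321, 0.0559]
tool_rot: [[-0.606, 0.795, -0.0], [0.795, 0.606, 0.0], [0.0, -0.0, -1.0]]
contact_force: [-0.7, -0.0, -0.3]
gripper_width: 0.341
grasp_force: 0.0
```

Call:
step_arm --moves '[{"x": 0, "y": 0, "z": 0, "spin": 0}, {"x": 0, "y": 0, "z": 0, "spin": 0}, {"x": 0, "y": 0, "z": 0, "spin": 0}, {"x": 0, "y": 0, "z": 0, "spin": 0}, {"x": 0, "y": 0, "z": 0, "spin": 0}]' --gripper 0.0 --force 25

```text
time: 7.5
ee_pos: [0.4605, -0.0319, 0.0562]
tool_rot: [[-0.607, 0.795, 0.0], [0.795, 0.607, 0.0], [-0.0, 0.0, -1.0]]
contact_force: [1.6, 1.0, -5.4]
gripper_width: 0.157
grasp_force: 24.9
```

```bash
python3 go.py .4603 -.0322 .056 37
```

```text
t 7.5 shift [-0.0001 -0.0003  0.0002] len 0.0 spin 0.3 | tcp [ 0.4605 -0.0319  0.0562] head 37.3 j7 50.8 w 0.0139 F [ 1.6  1.  -5.4] Tz 0.05 g 24.9
```

Call:
step_arm --moves '[{"x": 0, "y": 0, "z": 0, "spin": -8.5}, {"x": 0, "y": 0, "z": 0, "spin": -17}, {"x": 0, "y": 0, "z": 0, "spin": -25.5}, {"x": 0, "y": 0, "z": 0, "spin": -34}, {"x": 0, "y": 0, "z": 0, "spin": -42.5}]'

```text
time: 8.0
ee_pos: [0.4606, -0.0317, 0.0562]
tool_rot: [[-0.985, 0.171, 0.001], [0.171, 0.985, 0.0], [-0.001, 0.0, -1.0]]
contact_force: [3.1, 2.1, -5.7]
gripper_width: 0.162
grasp_force: 24.9
```

Call:
step_arm --moves '[{"x": 0, "y": 0, "z": 0, "spin": -8.5}, {"x": 0, "y": 0, "z": 0, "spin": -17}, {"x": 0, "y": 0, "z": 0, "spin": -25.5}, {"x": 0, "y": 0, "z": 0, "spin": -34}, {"x": 0, "y": 0, "z": 0, "spin": -42.5}]'

```text
time: 8.5
ee_pos: [0.4606, -0.0315, 0.0562]
tool_rot: [[-0.842, -0.54, 0.001], [-0.54, 0.842, 0.001], [-0.001, 0.0, -1.0]]
contact_force: [1.4, 3.0, -5.1]
gripper_width: 0.153
grasp_force: 24.9
```

Call:
step_arm --moves '[{"x": 0, "y": 0, "z": 0, "spin": -8.5}, {"x": 0, "y": 0, "z": 0, "spin": -17}, {"x": 0, "y": 0, "z": 0, "spin": -25.5}, {"x": 0, "y": 0, "z": 0, "spin": -34}, {"x": 0, "y": 0, "z": 0, "spin": -42.5}]'

```text
time: 9.0
ee_pos: [0.4604, -0.0313, 0.0562]
tool_rot: [[-0.256, -0.967, 0.0], [-0.967, 0.256, 0.001], [-0.001, -0.0, -1.0]]
contact_force: [1.5, 2.7, -4.3]
gripper_width: 0.158
grasp_force: 24.9
```

```bash
python3 go.py .4603 -.0322 .056 37; python3 -c "
from h import *
print(np.round(sense()['qpos'],1))"
```

```text
t 9.0 shift [ 0.0009 -0.0001  0.0002] len 0.001 spin -51.8 | tcp [ 0.4604 -0.0313  0.0562] head 165.2 j7 163.5 w 0.0139 F [ 1.5  2.7 -4.3] Tz -0.06 g 24.9
[ -2.7  17.9   0.7 121.5  -0.4  40.6 163.5]
```

Joint 7 is near its limit with 128° of turn done. I'll release, lift, turn back 180° and regrip.

Call:
step_arm --moves '[{"x": 0, "y": 0, "z": 0, "spin": 0}, {"x": 0, "y": 0, "z": 0, "spin": 0}, {"x": 0, "y": 0, "z": 0, "spin": 0}, {"x": 0, "y": 0, "z": -0.03, "spin": 0}, {"x": 0, "y": 0, "z": -0.06, "spin": 0}]' --gripper 0.04

```text
time: 9.5
ee_pos: [0.4593, -0.0322, 0.1164]
tool_rot: [[-0.263, -0.965, -0.002], [-0.965, 0.263, -0.0], [0.001, 0.002, -1.0]]
contact_force: [0.5, 0.3, 0.1]
gripper_width: 0.452
grasp_force: 0.0
```

Call:
step_arm --moves '[{"x": 0, "y": 0, "z": 0, "spin": 8.5}, {"x": 0, "y": 0, "z": 0, "spin": 17}, {"x": 0, "y": 0, "z": 0, "spin": 25.5}, {"x": 0, "y": 0, "z": 0, "spin": 34}, {"x": 0, "y": 0, "z": 0, "spin": 42.5}]'

```text
time: 10.0
ee_pos: [0.4601, -0.0322, 0.1163]
tool_rot: [[-0.849, -0.529, 0.0], [-0.529, 0.849, -0.0], [0.0, -0.0, -1.0]]
contact_force: [-0.6, -0.3, 0.2]
gripper_width: 0.456
grasp_force: 0.0
```

Call:
step_arm --moves '[{"x": 0, "y": 0, "z": 0, "spin": 8.5}, {"x": 0, "y": 0, "z": 0, "spin": 17}, {"x": 0, "y": 0, "z": 0, "spin": 25.5}, {"x": 0, "y": 0, "z": 0, "spin": 34}, {"x": 0, "y": 0, "z": 0, "spin": 42.5}]'

```text
time: 10.5
ee_pos: [0.4602, -0.0321, 0.1163]
tool_rot: [[-0.983, 0.184, 0.0], [0.184, 0.983, -0.0], [-0.0, -0.0, -1.0]]
contact_force: [-0.4, 0.4, 0.8]
gripper_width: 0.456
grasp_force: 0.0
```

Call:
step_arm --moves '[{"x": 0, "y": 0, "z": 0, "spin": 8.5}, {"x": 0, "y": 0, "z": 0, "spin": 17}, {"x": 0, "y": 0, "z": 0, "spin": 25.5}, {"x": 0, "y": 0, "z": 0, "spin": 34}, {"x": 0, "y": 0, "z": 0, "spin": 42.5}]'

```text
time: 11.0
ee_pos: [0.4602, -0.0321, 0.1163]
tool_rot: [[-0.601, 0.8, -0.0], [0.8, 0.601, -0.0], [-0.0, -0.0, -1.0]]
contact_force: [-0.6, 0.4, 1.6]
gripper_width: 0.454
grasp_force: 0.0
```

Call:
step_arm --moves '[{"x": 0, "y": 0, "z": 0, "spin": 8.5}, {"x": 0, "y": 0, "z": 0, "spin": 17}, {"x": 0, "y": 0, "z": 0, "spin": 25.5}, {"x": 0, "y": 0, "z": 0, "spin": 34}, {"x": 0, "y": 0, "z": 0, "spin": 42.5}]'

```text
time: 11.5
ee_pos: [0.4601, -0.0321, 0.1163]
tool_rot: [[0.097, 0.995, 0.0], [0.995, -0.097, 0.0], [0.0, 0.0, -1.0]]
contact_force: [0.0, -0.1, -0.0]
gripper_width: 0.458
grasp_force: 0.0
```

```bash
python3 go.py .4603 -.0322 .056 -14.7
```

```text
t 11.5 shift [-0.0001  0.0002  0.0603] len 0.06 spin 9.1 | tcp [ 0.4601 -0.0321  0.1163] head -5.6 j7 1.4 w 0.0403 F [ 0.  -0.1 -0. ] Tz 0.01 g 0.0
```

Call:
step_arm --moves '[{"x": 0, "y": 0, "z": 0, "spin": 8}, {"x": 0, "y": 0, "z": 0.02, "spin": 9}, {"x": 0, "y": 0, "z": 0.04, "spin": 9}, {"x": 0, "y": 0, "z": 0.055, "spin": 9}, {"x": 0, "y": 0, "z": 0.06, "spin": 9}]'

```text
time: 12.0
ee_pos: [0.4593, -0.0321, 0.0551]
tool_rot: [[0.246, 0.969, -0.002], [0.969, -0.246, -0.001], [-0.001, -0.002, -1.0]]
contact_force: [-0.2, -0.4, -0.0]
gripper_width: 0.46
grasp_force: 0.0
```

Call:
step_arm --moves '[{"x": 0, "y": 0, "z": 0, "spin": 0}, {"x": 0, "y": 0, "z": 0, "spin": 0}, {"x": 0, "y": 0, "z": 0, "spin": 0}, {"x": 0, "y": 0, "z": 0, "spin": 0}, {"x": 0, "y": 0, "z": 0, "spin": 0}]' --gripper 0.0 --force 25

```text
time: 12.5
ee_pos: [0.4604, -0.0319, 0.0569]
tool_rot: [[0.245, 0.97, 0.0], [0.97, -0.245, 0.001], [0.001, 0.0, -1.0]]
contact_force: [-2.8, 0.1, 6.7]
gripper_width: 0.159
grasp_force: 25.0
```

Call:
step_arm --moves '[{"x": 0, "y": 0, "z": 0, "spin": -8.5}, {"x": 0, "y": 0, "z": 0, "spin": -17}, {"x": 0, "y": 0, "z": 0, "spin": -25.5}, {"x": 0, "y": 0, "z": 0, "spin": -34}, {"x": 0, "y": 0, "z": 0, "spin": -42.5}]'

```text
time: 13.0
ee_pos: [0.4606, -0.0319, 0.0569]
tool_rot: [[-0.48, 0.877, 0.001], [0.877, 0.48, 0.001], [-0.0, 0.001, -1.0]]
contact_force: [-1.6, 2.0, 4.2]
gripper_width: 0.154
grasp_force: 25.0
```

Call:
step_arm --moves '[{"x": 0, "y": 0, "z": 0, "spin": -8.5}, {"x": 0, "y": 0, "z": 0, "spin": -17}, {"x": 0, "y": 0, "z": 0, "spin": -25.5}, {"x": 0, "y": 0, "z": 0, "spin": -34}, {"x": 0, "y": 0, "z": 0, "spin": -42.5}]'

```text
time: 13.5
ee_pos: [0.4608, -0.0317, 0.0569]
tool_rot: [[-0.946, 0.323, 0.001], [0.323, 0.946, 0.001], [-0.001, 0.001, -1.0]]
contact_force: [-0.6, 1.8, 3.5]
gripper_width: 0.155
grasp_force: 25.0
```

```bash
python3 go.py .4603 -.0322 .056 94
```

```text
t 13.5 shift [ 0.0003 -0.0006  0.0009] len 0.001 spin -22.8 | tcp [ 0.4608 -0.0317  0.0569] head 71.2 j7 73.0 w 0.0137 F [-0.6  1.8  3.5] Tz -0.05 g 25.0
```

Call:
step_arm --moves '[{"x": 0, "y": 0, "z": 0, "spin": -5}, {"x": 0, "y": 0, "z": 0, "spin": -10}, {"x": 0, "y": 0, "z": 0, "spin": -14}, {"x": 0, "y": 0, "z": 0, "spin": -17}, {"x": 0, "y": 0, "z": 0, "spin": -20}]'

```text
time: 14.0
ee_pos: [0.4607, -0.0316, 0.0569]
tool_rot: [[-1.0, -0.017, 0.001], [-0.017, 1.0, 0.001], [-0.001, 0.001, -1.0]]
contact_force: [-1.2, 1.7, 4.0]
gripper_width: 0.153
grasp_force: 25.0
```

Call:
step_arm --moves '[{"x": 0, "y": 0, "z": 0, "spin": -2}, {"x": 0, "y": 0, "z": 0, "spin": -4}, {"x": 0, "y": 0, "z": 0, "spin": -6}, {"x": 0, "y": 0, "z": 0, "spin": -7}, {"x": 0, "y": 0, "z": 0, "spin": -7}]'

```text
time: 14.5
ee_pos: [0.4608, -0.0316, 0.0569]
tool_rot: [[-0.991, -0.135, 0.001], [-0.135, 0.991, 0.001], [-0.001, 0.001, -1.0]]
contact_force: [-0.8, 4.1, 6.3]
gripper_width: 0.164
grasp_force: 26.1
```

```bash
python3 go.py .4603 -.0322 .056 94
```

```text
t 14.5 shift [ 0.0005 -0.0006  0.0009] len 0.001 spin 3.8 | tcp [ 0.4608 -0.0316  0.0569] head 97.8 j7 96.8 w 0.0144 F [-0.8  4.1  6.3] Tz -0.71 g 26.1
```

The torque jumped from 0.05 to 0.7 N·m, so the knob is at its stop. I'll nudge a little more, then release.

Call:
step_arm --moves '[{"x": 0, "y": 0, "z": 0, "spin": -1}, {"x": 0, "y": 0, "z": 0, "spin": -2}, {"x": 0, "y": 0, "z": 0, "spin": -2}, {"x": 0, "y": 0, "z": 0, "spin": -2}, {"x": 0, "y": 0, "z": 0, "spin": -2}]'

```text
time: 15.0
ee_pos: [0.461, -0.0316, 0.0568]
tool_rot: [[-0.985, -0.17, 0.002], [-0.17, 0.985, 0.001], [-0.002, 0.0, -1.0]]
contact_force: [-0.4, 3.5, 6.3]
gripper_width: 0.162
grasp_force: 26.4
```

```bash
python3 go.py .4603 -.0322 .056 94
```

```text
t 15.0 shift [ 0.0008 -0.0005  0.0008] len 0.001 spin 5.8 | tcp [ 0.461  -0.0316  0.0568] head 99.8 j7 98.6 w 0.0142 F [-0.4  3.5  6.3] Tz -0.58 g 26.4
```

Call:
step_arm --moves '[{"x": 0, "y": 0, "z": 0, "spin": 0}, {"x": 0, "y": 0, "z": 0, "spin": 0}, {"x": 0, "y": 0, "z": 0, "spin": 0}, {"x": 0, "y": 0, "z": -0.04, "spin": 0}, {"x": 0, "y": 0, "z": -0.08, "spin": 0}]' --gripper 0.04

```text
time: 15.5
ee_pos: [0.4589, -0.0324, 0.1362]
tool_rot: [[-0.985, -0.171, -0.004], [-0.171, 0.985, -0.001], [0.004, 0.0, -1.0]]
contact_force: [1.0, 0.4, -0.9]
gripper_width: 0.455
grasp_force: 0.0
```

Call:
step_arm --moves '[{"x": 0.04, "y": 0, "z": -0.04, "spin": 8}, {"x": 0.08, "y": 0, "z": -0.04, "spin": 16}, {"x": 0.1, "y": 0, "z": -0.04, "spin": 24}, {"x": 0.1, "y": 0, "z": -0.04, "spin": 32}, {"x": 0.1, "y": 0, "z": -0.04, "spin": 40}]'

```text
time: 16.0
ee_pos: [0.3611, -0.0495, 0.1765]
tool_rot: [[-0.861, 0.508, 0.001], [0.508, 0.861, -0.0], [-0.001, 0.0, -1.0]]
contact_force: [-0.1, -0.4, 0.1]
gripper_width: 0.459
grasp_force: 0.0
```

```bash
python3 - <<'E'
from h import *
crop("top",236,148,370,248,5.9,"t3.png")
E
python3 go.py .435 -.17 .2 6
```

```text
t 16.1 shift [-0.1253 -0.0655 -0.0235] len 0.143 spin 53.0 | tcp [ 0.3613 -0.0494  0.1764] head 59.0 j7 59.0 w 0.0405 F [ 0.5  0.  -0.4] Tz -0.01 g 0.0
```

View pics/t3.png

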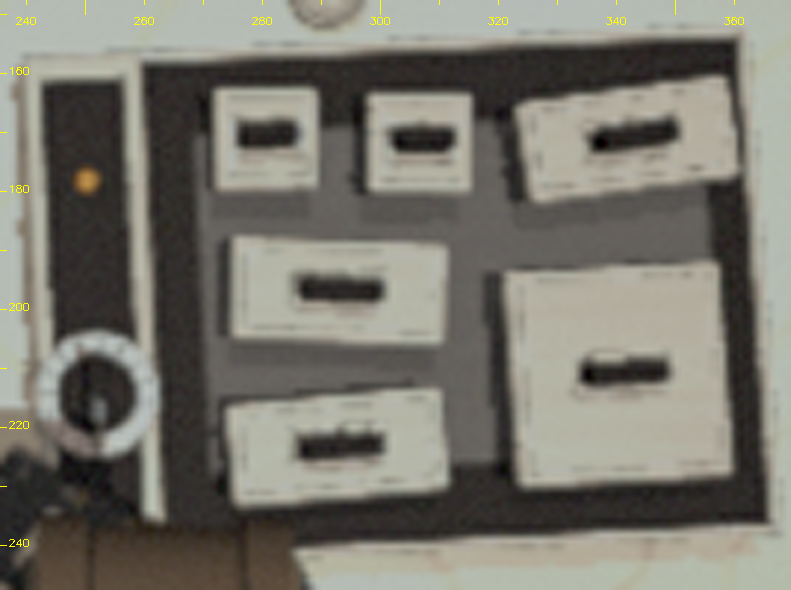

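Knob at zero: the white line now points down the image at (100,425), which is the tray's −x side. The tins haven't moved. Next is the near long tin, feeling for its lid to calibrate the finger height.

Call:
step_arm --moves '[{"x": -0.03, "y": -0.016, "z": 0, "spin": 8.4}, {"x": -0.06, "y": -0.032, "z": 0, "spin": 16.8}, {"x": -0.09, "y": -0.048, "z": 0, "spin": 25.2}, {"x": -0.11, "y": -0.06, "z": 0, "spin": 33.6}, {"x": -0.1231, "y": -0.0664, "z": 0, "spin": 42}]' --gripper 0.032

```text
time: 16.55
ee_pos: [0.4351, -0.1705, 0.1759]
tool_rot: [[-0.302, 0.953, -0.001], [0.953, 0.302, -0.001], [-0.001, -0.001, -1.0]]
contact_force: [-0.7, 0.4, -0.3]
gripper_width: 0.366
grasp_force: 0.0
```

Call:
step_arm --moves '[{"x": 0, "y": 0, "z": 0.02, "spin": 8}, {"x": 0, "y": 0, "z": 0.04, "spin": 10.7}, {"x": 0, "y": 0, "z": 0.06, "spin": 10.7}, {"x": 0, "y": 0, "z": 0.08, "spin": 10.7}, {"x": 0, "y": 0, "z": 0.086, "spin": 10.7}]'

```text
time: 17.05
ee_pos: [0.4333, -0.1681, 0.0883]
tool_rot: [[-0.127, 0.992, -0.004], [0.992, 0.127, 0.0], [0.001, -0.004, -1.0]]
contact_force: [-0.2, 0.7, 0.6]
gripper_width: 0.357
grasp_force: 0.0
```

```bash
python3 go.py .4335 -.1692 .076 6.3
```

```text
t 17.1 shift [-0.0011  0.0001  0.0123] len 0.012 spin 1.0 | tcp [ 0.4333 -0.1681  0.0883] head 7.3 j7 27.7 w 0.0314 F [-0.2  0.7  0.6] Tz -0.01 g 0.0
```

Call:
step_arm --moves '[{"x": -0.001, "y": 0, "z": 0.004, "spin": 1}, {"x": -0.001, "y": 0, "z": 0.008, "spin": 1}, {"x": -0.001, "y": 0, "z": 0.012, "spin": 1}, {"x": -0.001, "y": 0, "z": 0.014, "spin": 1}, {"x": -0.001, "y": 0, "z": 0.014, "spin": 1}]'

```text
time: 17.55
ee_pos: [0.4349, -0.1693, 0.0763]
tool_rot: [[-0.107, 0.994, 0.0], [0.994, 0.107, 0.0], [0.0, 0.0, -1.0]]
contact_force: [0.1, 0.2, 0.7]
gripper_width: 0.364
grasp_force: 0.0
```

Call:
step_arm --moves '[{"x": 0, "y": 0, "z": 0.001, "spin": 0}, {"x": 0, "y": 0, "z": 0.002, "spin": 0}, {"x": 0, "y": 0, "z": 0.003, "spin": 0}, {"x": 0, "y": 0, "z": 0.004, "spin": 0}, {"x": 0, "y": 0, "z": 0.004, "spin": 0}]'

```text
time: 18.05
ee_pos: [0.4348, -0.1694, 0.0721]
tool_rot: [[-0.107, 0.994, -0.0], [0.994, 0.107, 0.0], [0.0, -0.0, -1.0]]
contact_force: [-0.0, 0.6, 0.0]
gripper_width: 0.367
grasp_force: 0.0
```

Call:
step_arm --moves '[{"x": 0, "y": 0, "z": 0.001, "spin": 0}, {"x": 0, "y": 0, "z": 0.002, "spin": 0}, {"x": 0, "y": 0, "z": 0.003, "spin": 0}, {"x": 0, "y": 0, "z": 0.003, "spin": 0}, {"x": 0, "y": 0, "z": 0.003, "spin": 0}]'

```text
time: 18.55
ee_pos: [0.4348, -0.1694, 0.0692]
tool_rot: [[-0.107, 0.994, -0.0], [0.994, 0.107, 0.0], [0.0, -0.0, -1.0]]
contact_force: [-0.0, 0.5, 0.0]
gripper_width: 0.37
grasp_force: 0.0
```

Call:
step_arm --moves '[{"x": 0, "y": 0, "z": 0.001, "spin": 0}, {"x": 0, "y": 0, "z": 0.002, "spin": 0}, {"x": 0, "y": 0, "z": 0.003, "spin": 0}, {"x": 0, "y": 0, "z": 0.003, "spin": 0}, {"x": 0, "y": 0, "z": 0.003, "spin": 0}]'

```text
time: 19.05
ee_pos: [0.4349, -0.1694, 0.0662]
tool_rot: [[-0.107, 0.994, -0.0], [0.994, 0.107, 0.0], [0.0, -0.0, -1.0]]
contact_force: [-0.9, -0.8, 0.1]
gripper_width: 0.363
grasp_force: 0.0
```

Call:
step_arm --moves '[{"x": 0, "y": 0, "z": 0, "spin": 0}, {"x": 0, "y": 0, "z": 0, "spin": 0}, {"x": 0, "y": 0, "z": 0, "spin": 0}, {"x": 0, "y": 0, "z": 0, "spin": 0}, {"x": 0, "y": 0, "z": 0, "spin": 0}]' --gripper 0.0 --force 35

```text
time: 19.55
ee_pos: [0.4346, -0.1693, 0.0661]
tool_rot: [[-0.107, 0.994, -0.001], [0.994, 0.107, 0.0], [0.0, -0.0, -1.0]]
contact_force: [-0.5, -0.3, -1.6]
gripper_width: 0.158
grasp_force: 35.0
```

Call:
step_arm --moves '[{"x": 0, "y": 0, "z": -0.01, "spin": 0}, {"x": 0, "y": 0, "z": -0.03, "spin": 0}, {"x": 0, "y": 0, "z": -0.06, "spin": 0}, {"x": 0, "y": 0, "z": -0.09, "spin": 0}, {"x": 0, "y": 0, "z": -0.12, "spin": 0}]'

```text
time: 20.05
ee_pos: [0.4345, -0.1694, 0.1879]
tool_rot: [[-0.106, 0.994, -0.0], [0.994, 0.106, 0.0], [0.0, -0.0, -1.0]]
contact_force: [0.7, -0.2, -3.7]
gripper_width: 0.156
grasp_force: 34.9
```

```bash
cat >> go.py <<'E'
def slot(u,v,rot=0,c=(.539,.2105,-5.5)):
    a=np.radians(c[2]); return c[0]+np.cos(a)*u-np.sin(a)*v, c[1]+np.sin(a)*u+np.cos(a)*v, c[2]+rot
SL={"L":(-.0635,-.0317,0),"A":(.032,-.0317,0),"B":(.0955,-.0317,0),"R":(-.0635,.0637,90),"p":(.032,.0637,0),"q":(.0955,.0637,0)}
if __name__=="__main__" and len(sys.argv)==3:
    x,y,h=slot(*SL[sys.argv[1]]); print(np.round([x,y,h],4)); go(x,y,float(sys.argv[2]),h)
E
sed -i 's/if __name__=="__main__": go/if __name__=="__main__" and len(sys.argv)==5: go/' go.py
python3 go.py A .186
```

```text
[ 0.5678  0.1759 -5.5   ]
t 20.1 shift [0.3291 0.1693 0.0018] len 0.37 spin 11.6 | tcp [ 0.4345 -0.1694  0.1879] head 6.1 j7 24.1 w 0.0138 F [ 0.7 -0.2 -3.7] Tz 0.01 g 34.9
```

Call:
step_arm --moves '[{"x": 0.033, "y": 0.017, "z": 0, "spin": 0}, {"x": 0.066, "y": 0.034, "z": 0, "spin": 0}, {"x": 0.099, "y": 0.051, "z": 0, "spin": 0}, {"x": 0.132, "y": 0.068, "z": 0, "spin": 0}, {"x": 0.165, "y": 0.085, "z": 0, "spin": 0}]'

```text
time: 20.55
ee_pos: [0.5019, 0.0051, 0.1868]
tool_rot: [[-0.106, 0.994, 0.0], [0.994, 0.106, -0.0], [-0.0, 0.0, -1.0]]
contact_force: [-0.0, -0.4, -3.1]
gripper_width: 0.153
grasp_force: 35.0
```

Call:
step_arm --moves '[{"x": 0.04, "y": 0.02, "z": 0, "spin": 3}, {"x": 0.08, "y": 0.04, "z": 0, "spin": 7}, {"x": 0.12, "y": 0.062, "z": 0, "spin": 11.6}, {"x": 0.15, "y": 0.076, "z": 0, "spin": 11.6}, {"x": 0.1641, "y": 0.0843, "z": 0, "spin": 11.6}]'

```text
time: 21.05
ee_pos: [0.5679, 0.18, 0.1862]
tool_rot: [[0.091, 0.996, -0.001], [0.996, -0.091, 0.001], [0.001, -0.001, -1.0]]
contact_force: [-1.0, 0.1, -4.7]
gripper_width: 0.158
grasp_force: 35.0
```

```bash
python3 go.py A .043; cat > chk.py <<'E'
from h import *
ref=np.load("ref.npy") if __import__("os").path.exists("ref.npy") else None
im=viewer.capture("top").astype(float)
if ref is None: np.save("ref.npy",im); ref=im
R={"s1":(.6087,-.1254),"s2":(.6084,-.2124),"l1":(.6133,-.3324),"l2":(.523,-.168),"L":(.4797,-.3275),"l3":(.4335,-.1692)}
for k,(x,y) in R.items():
    u,v=proj("top",[x,y,.119]).round().astype(int); w=8
    lum=im[v-w:v+w+1,u-w:u+w+1].mean(2); m=lum<55; g=np.argwhere(m)
    c=g.mean(0)[::-1]+[u-w,v-w] if len(g) else None
    print(k,"block centre",None if c is None else np.round(atz("top",*c,.114)[:2],4),len(g),"diff vs ref",round(np.abs(im-ref)[v-w:v+w+1,u-w:u+w+1].mean(),1))
E
python3 chk.py
```

```text
[ 0.5678  0.1759 -5.5   ]
t 21.1 shift [-0.0043  0.0004  0.1432] len 0.143 spin 0.3 | tcp [0.5679 0.18   0.1862] head -5.2 j7 -25.8 w 0.0139 F [-1.   0.1 -4.7] Tz 0.0 g 35.0
s1 block centre [ 0.6136 -0.1305] 79 diff vs ref 0.0
s2 block centre [ 0.6129 -0.2166] 83 diff vs ref 0.0
l1 block centre [ 0.6168 -0.3274] 80 diff vs ref 0.0
l2 block centre [ 0.5271 -0.1667] 72 diff vs ref 0.0
L block centre [ 0.4791 -0.3252] 61 diff vs ref 0.0
l3 block centre [ 0.4349 -0.1701] 289 diff vs ref 0.0
```

Call:
step_arm --moves '[{"x": 0, "y": 0, "z": 0, "spin": 0}, {"x": 0, "y": 0, "z": 0, "spin": 0}, {"x": 0, "y": 0, "z": 0.02, "spin": 0}, {"x": 0, "y": 0, "z": 0.03, "spin": 0}, {"x": 0, "y": 0, "z": 0.03, "spin": 0}]'

```text
time: 21.6
ee_pos: [0.5668, 0.174, 0.1549]
tool_rot: [[0.097, 0.995, -0.003], [0.995, -0.097, -0.002], [-0.002, -0.003, -1.0]]
contact_force: [-0.3, -0.0, -3.8]
gripper_width: 0.158
grasp_force: 35.0
```

```bash
python3 go.py A .0415; python3 - <<'E'
from ov import *
overlay((.539,.2105,np.radians(-5.5)),"ov2.png")
E
```

```text
[ 0.5678  0.1759 -5.5   ]
t 21.6 shift [0.0021 0.0011 0.1133] len 0.113 spin -0.1 | tcp [0.5668 0.174  0.1549] head -5.6 j7 -25.6 w 0.0139 F [-0.3 -0.  -3.8] Tz -0.03 g 35.0
(464, 792, 3)
```

View pics/ov2.png

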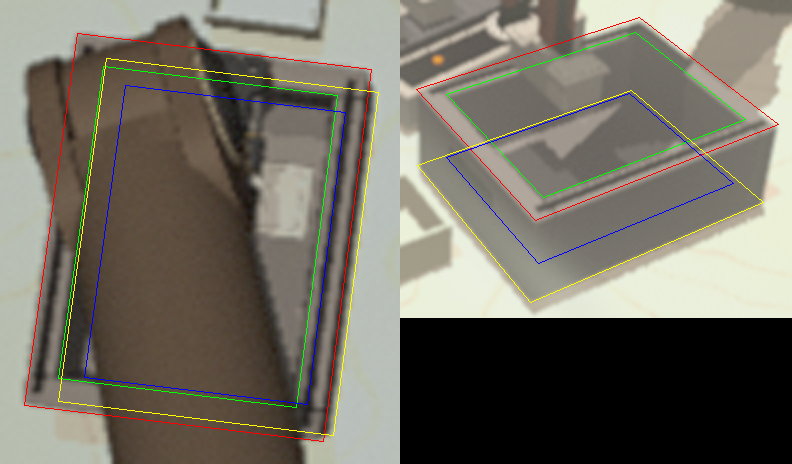

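The carton model still fits in both views. The tin hangs over its slot, its right edge at (313,170), inside the wall. Lowering it.

Call:
step_arm --moves '[{"x": 0.002, "y": 0.001, "z": 0, "spin": 0}, {"x": 0.002, "y": 0.001, "z": 0.01, "spin": 0}, {"x": 0.002, "y": 0.001, "z": 0.025, "spin": 0}, {"x": 0.002, "y": 0.001, "z": 0.04, "spin": 0}, {"x": 0.002, "y": 0.001, "z": 0.04, "spin": 0}]'

```text
time: 22.2
ee_pos: [0.5678, 0.1774, 0.114]
tool_rot: [[0.095, 0.995, -0.003], [0.995, -0.095, -0.001], [-0.002, -0.003, -1.0]]
contact_force: [-1.1, 0.1, -4.1]
gripper_width: 0.157
grasp_force: 35.0
```

Call:
step_arm --moves '[{"x": 0, "y": 0, "z": 0.015, "spin": 0}, {"x": 0, "y": 0, "z": 0.03, "spin": 0}, {"x": 0, "y": 0, "z": 0.045, "spin": 0}, {"x": 0, "y": 0, "z": 0.06, "spin": 0}, {"x": 0, "y": 0, "z": 0.065, "spin": 0}]'

```text
time: 22.7
ee_pos: [0.5686, 0.1776, 0.0499]
tool_rot: [[0.095, 0.995, -0.002], [0.995, -0.095, -0.001], [-0.001, -0.002, -1.0]]
contact_force: [-0.1, -0.2, -3.8]
gripper_width: 0.158
grasp_force: 35.0
```

```bash
python3 go.py A .0415
```

```text
[ 0.5678  0.1759 -5.5   ]
t 22.7 shift [-0.0018 -0.0006  0.0084] len 0.009 spin 0.0 | tcp [0.5686 0.1776 0.0499] head -5.5 j7 -25.2 w 0.0139 F [-0.1 -0.2 -3.8] Tz 0.02 g 35.0
```

Call:
step_arm --moves '[{"x": -0.0017, "y": -0.0006, "z": 0.003, "spin": 0}, {"x": -0.0017, "y": -0.0006, "z": 0.005, "spin": 0}, {"x": -0.0017, "y": -0.0006, "z": 0.007, "spin": 0}, {"x": -0.0017, "y": -0.0006, "z": 0.009, "spin": 0}, {"x": -0.0017, "y": -0.0006, "z": 0.009, "spin": 0}]'

```text
time: 23.2
ee_pos: [0.5686, 0.1762, 0.0423]
tool_rot: [[0.095, 0.995, 0.0], [0.995, -0.095, 0.0], [0.0, 0.0, -1.0]]
contact_force: [0.6, 0.7, -2.5]
gripper_width: 0.158
grasp_force: 35.0
```

```bash
python3 go.py A .0415
```

```text
[ 0.5678  0.1759 -5.5   ]
t 23.2 shift [-0.0004 -0.0007  0.0008] len 0.001 spin 0.0 | tcp [0.5686 0.1762 0.0423] head -5.5 j7 -25.1 w 0.0139 F [ 0.6  0.7 -2.5] Tz 0.05 g 35.0
```

Call:
step_arm --moves '[{"x": 0, "y": 0, "z": 0.001, "spin": 0}, {"x": 0, "y": 0, "z": 0.002, "spin": 0}, {"x": 0, "y": 0, "z": 0.002, "spin": 0}, {"x": 0, "y": 0, "z": 0.002, "spin": 0}, {"x": 0, "y": 0, "z": 0.002, "spin": 0}]'

```text
time: 23.7
ee_pos: [0.5687, 0.1762, 0.0411]
tool_rot: [[0.096, 0.995, 0.001], [0.995, -0.096, 0.0], [0.0, 0.001, -1.0]]
contact_force: [-3.4, -1.0, 6.2]
gripper_width: 0.156
grasp_force: 35.0
```

Call:
step_arm --moves '[{"x": 0, "y": 0, "z": 0, "spin": 0}, {"x": 0, "y": 0, "z": 0, "spin": 0}, {"x": 0, "y": 0, "z": 0, "spin": 0}, {"x": 0, "y": 0, "z": -0.015, "spin": 0}, {"x": 0, "y": 0, "z": -0.03, "spin": 0}]' --gripper 0.026

```text
time: 24.2
ee_pos: [0.5685, 0.1761, 0.0712]
tool_rot: [[0.095, 0.995, -0.0], [0.995, -0.095, -0.0], [-0.0, -0.0, -1.0]]
contact_force: [1.0, 0.8, 0.3]
gripper_width: 0.291
grasp_force: 0.0
```

Call:
step_arm --moves '[{"x": 0, "y": 0, "z": -0.03, "spin": 0}, {"x": 0, "y": 0, "z": -0.06, "spin": 0}, {"x": 0, "y": 0, "z": -0.08, "spin": 0}, {"x": 0, "y": 0, "z": -0.085, "spin": 0}, {"x": 0, "y": 0, "z": -0.085, "spin": 0}]' --gripper 0.032

```text
time: 24.7
ee_pos: [0.5692, 0.1764, 0.1567]
tool_rot: [[0.096, 0.995, 0.002], [0.995, -0.096, 0.001], [0.001, 0.002, -1.0]]
contact_force: [-0.4, 0.5, -1.0]
gripper_width: 0.363
grasp_force: 0.0
```

```bash
python3 chk.py; python3 go.py .4797 -.3275 .155 5
```

```text
s1 block centre [ 0.6137 -0.1303] 80 diff vs ref 0.8
s2 block centre [ 0.6129 -0.2166] 83 diff vs ref 0.9
l1 block centre [ 0.6171 -0.3276] 81 diff vs ref 0.9
l2 block centre [ 0.5271 -0.1667] 72 diff vs ref 0.9
L block centre [ 0.4791 -0.3245] 61 diff vs ref 0.9
l3 block centre [ 0.4349 -0.1701] 289 diff vs ref 0.9
t 24.8 shift [-5.099e-01 -4.030e-02  3.000e-04] len 0.511 spin -10.5 | tcp [0.5685 0.1762 0.1555] head -5.5 j7 -25.6 w 0.0319 F [ 0.   0.5 -0.6] Tz -0.02 g 0.0
```

Call:
step_arm --moves '[{"x": -0.045, "y": -0.0036, "z": 0, "spin": 0}, {"x": -0.09, "y": -0.0072, "z": 0, "spin": 0}, {"x": -0.135, "y": -0.0108, "z": 0, "spin": 0}, {"x": -0.18, "y": -0.0144, "z": 0, "spin": 0}, {"x": -0.225, "y": -0.018, "z": 0, "spin": 0}]'

```text
time: 25.25
ee_pos: [0.5277, -0.0477, 0.1539]
tool_rot: [[0.095, 0.995, -0.002], [0.995, -0.095, -0.0], [-0.0, -0.002, -1.0]]
contact_force: [1.3, -0.5, 0.4]
gripper_width: 0.365
grasp_force: 0.0
```

Call:
step_arm --moves '[{"x": -0.045, "y": -0.0036, "z": 0, "spin": 0}, {"x": -0.09, "y": -0.0072, "z": 0, "spin": 0}, {"x": -0.135, "y": -0.0108, "z": 0, "spin": 0}, {"x": -0.18, "y": -0.0144, "z": 0, "spin": 0}, {"x": -0.225, "y": -0.018, "z": 0, "spin": 0}]'

```text
time: 25.75
ee_pos: [0.4884, -0.2697, 0.1539]
tool_rot: [[0.095, 0.995, -0.002], [0.995, -0.095, 0.001], [0.001, -0.002, -1.0]]
contact_force: [0.4, -0.6, 0.4]
gripper_width: 0.364
grasp_force: 0.0
```

Call:
step_arm --moves '[{"x": -0.03, "y": -0.002, "z": 0, "spin": -5}, {"x": -0.06, "y": -0.0043, "z": 0, "spin": -10.5}, {"x": -0.06, "y": -0.0043, "z": 0.02, "spin": -10.5}, {"x": -0.06, "y": -0.0043, "z": 0.035, "spin": -10.5}, {"x": -0.06, "y": -0.0043, "z": 0.035, "spin": -10.5}]'

```text
time: 26.25
ee_pos: [0.4775, -0.3267, 0.1169]
tool_rot: [[-0.087, 0.996, -0.005], [0.996, 0.087, 0.003], [0.003, -0.005, -1.0]]
contact_force: [0.4, 0.3, 1.3]
gripper_width: 0.366
grasp_force: 0.0
```

```bash
python3 go.py .4797 -.3275 .067 5
```

```text
t 26.2 shift [-0.0012  0.0023  0.0499] len 0.05 spin -0.0 | tcp [ 0.4775 -0.3267  0.1169] head 5.0 j7 40.7 w 0.0322 F [0.4 0.3 1.3] Tz -0.01 g 0.0
```

Call:
step_arm --moves '[{"x": 0, "y": 0, "z": 0.015, "spin": 0}, {"x": 0, "y": 0, "z": 0.03, "spin": 0}, {"x": 0, "y": 0, "z": 0.045, "spin": 0}, {"x": 0, "y": 0, "z": 0.053, "spin": 0}, {"x": 0, "y": 0, "z": 0.053, "spin": 0}]'

```text
time: 26.75
ee_pos: [0.4791, -0.327, 0.0663]
tool_rot: [[-0.088, 0.996, -0.002], [0.996, 0.088, 0.001], [0.001, -0.002, -1.0]]
contact_force: [0.6, -0.6, -1.0]
gripper_width: 0.363
grasp_force: 0.0
```

Call:
step_arm --moves '[{"x": 0, "y": 0, "z": 0, "spin": 0}, {"x": 0, "y": 0, "z": 0, "spin": 0}, {"x": 0, "y": 0, "z": 0, "spin": 0}, {"x": 0, "y": 0, "z": 0, "spin": 0}, {"x": 0, "y": 0, "z": 0, "spin": 0}]' --gripper 0.0 --force 45

```text
time: 27.25
ee_pos: [0.4799, -0.328, 0.068]
tool_rot: [[-0.087, 0.996, 0.001], [0.996, 0.087, -0.0], [-0.001, 0.001, -1.0]]
contact_force: [-2.2, 0.0, 6.0]
gripper_width: 0.157
grasp_force: 45.0
```

```bash
python3 go.py .4797 -.3275 .067 5
```

```text
t 27.2 shift [ 0.0005 -0.0001  0.001 ] len 0.001 spin 0.0 | tcp [ 0.4799 -0.328   0.068 ] head 5.0 j7 41.7 w 0.0138 F [-2.2  0.   6. ] Tz -0.0 g 45.0
```

Call:
step_arm --moves '[{"x": 0, "y": 0, "z": -0.01, "spin": 0}, {"x": 0, "y": 0, "z": -0.03, "spin": 0}, {"x": 0, "y": 0, "z": -0.06, "spin": 0}, {"x": 0, "y": 0, "z": -0.09, "spin": 0}, {"x": 0, "y": 0, "z": -0.12, "spin": 0}]'

```text
time: 27.75
ee_pos: [0.4792, -0.3272, 0.1882]
tool_rot: [[-0.088, 0.996, -0.001], [0.996, 0.088, 0.001], [0.001, -0.001, -1.0]]
contact_force: [0.2, 0.2, -5.3]
gripper_width: 0.156
grasp_force: 45.0
```

```bash
python3 go.py L .187
```

```text
[ 0.4728  0.185  -5.5   ]
t 27.8 shift [0.5108 0.0385 0.0015] len 0.512 spin 10.5 | tcp [ 0.4792 -0.3272  0.1882] head 5.0 j7 39.6 w 0.0137 F [ 0.2  0.2 -5.3] Tz -0.03 g 45.0
```

Call:
step_arm --moves '[{"x": 0.045, "y": 0.0034, "z": 0, "spin": 0}, {"x": 0.09, "y": 0.0068, "z": 0, "spin": 0}, {"x": 0.135, "y": 0.0102, "z": 0, "spin": 0}, {"x": 0.18, "y": 0.0136, "z": 0, "spin": 0}, {"x": 0.225, "y": 0.017, "z": 0, "spin": 0}]'

```text
time: 28.25
ee_pos: [0.4762, -0.1002, 0.1874]
tool_rot: [[-0.088, 0.996, -0.0], [0.996, 0.088, 0.0], [0.0, -0.0, -1.0]]
contact_force: [1.3, 0.4, -4.3]
gripper_width: 0.157
grasp_force: 45.0
```

Call:
step_arm --moves '[{"x": 0.045, "y": 0.0034, "z": 0, "spin": 0}, {"x": 0.09, "y": 0.0068, "z": 0, "spin": 0}, {"x": 0.135, "y": 0.0102, "z": 0, "spin": 0}, {"x": 0.18, "y": 0.0136, "z": 0, "spin": 0}, {"x": 0.225, "y": 0.017, "z": 0, "spin": 0}]'

```text
time: 28.75
ee_pos: [0.4735, 0.1252, 0.1875]
tool_rot: [[-0.087, 0.996, -0.0], [0.996, 0.087, -0.0], [-0.0, -0.0, -1.0]]
contact_force: [2.3, 0.3, -4.4]
gripper_width: 0.155
grasp_force: 45.0
```

Call:
step_arm --moves '[{"x": 0.025, "y": 0.002, "z": 0, "spin": 5}, {"x": 0.045, "y": 0.0035, "z": 0, "spin": 10.5}, {"x": 0.0608, "y": 0.0045, "z": 0, "spin": 10.5}, {"x": 0.0608, "y": 0.0045, "z": 0, "spin": 10.5}, {"x": 0.0608, "y": 0.0045, "z": 0, "spin": 10.5}]'

```text
time: 29.25
ee_pos: [0.473, 0.184, 0.1871]
tool_rot: [[0.095, 0.996, -0.001], [0.996, -0.095, -0.001], [-0.001, -0.001, -1.0]]
contact_force: [1.1, -0.9, -4.9]
gripper_width: 0.155
grasp_force: 45.0
```

Call:
step_arm --moves '[{"x": 0, "y": 0, "z": 0, "spin": 0}, {"x": 0, "y": 0, "z": 0, "spin": 0}, {"x": 0, "y": 0, "z": 0, "spin": 0}, {"x": 0, "y": 0, "z": 0, "spin": 0}, {"x": 0, "y": 0, "z": 0, "spin": 0}]'

```text
time: 29.75
ee_pos: [0.4734, 0.1843, 0.1873]
tool_rot: [[0.096, 0.995, 0.0], [0.995, -0.096, 0.0], [0.0, 0.0, -1.0]]
contact_force: [-0.2, -0.1, -4.8]
gripper_width: 0.152
grasp_force: 45.0
```

```bash
python3 go.py L .043; python3 chk.py
```

```text
[ 0.4728  0.185  -5.5   ]
t 29.8 shift [ 0.0007 -0.0007  0.1443] len 0.144 spin 0.0 | tcp [0.4734 0.1843 0.1873] head -5.5 j7 -32.9 w 0.0133 F [-0.2 -0.1 -4.8] Tz 0.03 g 45.0
s1 block centre [ 0.6136 -0.1305] 79 diff vs ref 1.0
s2 block centre [ 0.6129 -0.2166] 83 diff vs ref 1.0
l1 block centre [ 0.6171 -0.3276] 81 diff vs ref 1.0
l2 block centre [ 0.5271 -0.1667] 72 diff vs ref 0.9
L block centre [ 0.4784 -0.3275] 289 diff vs ref 56.1
l3 block centre [ 0.4349 -0.1701] 289 diff vs ref 0.9
```

Call:
step_arm --moves '[{"x": 0.0007, "y": -0.0007, "z": 0.015, "spin": 0}, {"x": 0.0007, "y": -0.0007, "z": 0.03, "spin": 0}, {"x": 0.0007, "y": -0.0007, "z": 0.045, "spin": 0}, {"x": 0.0007, "y": -0.0007, "z": 0.06, "spin": 0}, {"x": 0.0007, "y": -0.0007, "z": 0.075, "spin": 0}]'

```text
time: 30.3
ee_pos: [0.4728, 0.1854, 0.1117]
tool_rot: [[0.095, 0.995, 0.0], [0.995, -0.095, 0.0], [0.0, 0.0, -1.0]]
contact_force: [0.5, -0.1, -4.3]
gripper_width: 0.153
grasp_force: 45.0
```

Call:
step_arm --moves '[{"x": 0, "y": 0, "z": 0.015, "spin": 0}, {"x": 0, "y": 0, "z": 0.03, "spin": 0}, {"x": 0, "y": 0, "z": 0.045, "spin": 0}, {"x": 0, "y": 0, "z": 0.06, "spin": 0}, {"x": 0, "y": 0, "z": 0.062, "spin": 0}]'

```text
time: 30.8
ee_pos: [0.4717, 0.1848, 0.0488]
tool_rot: [[0.095, 0.995, -0.003], [0.995, -0.095, -0.001], [-0.001, -0.002, -1.0]]
contact_force: [-0.8, -0.4, -4.3]
gripper_width: 0.154
grasp_force: 45.0
```

Call:
step_arm --moves '[{"x": 0, "y": 0, "z": 0.002, "spin": 0}, {"x": 0, "y": 0, "z": 0.004, "spin": 0}, {"x": 0, "y": 0, "z": 0.006, "spin": 0}, {"x": 0, "y": 0, "z": 0.008, "spin": 0}, {"x": 0, "y": 0, "z": 0.008, "spin": 0}]'

```text
time: 31.3
ee_pos: [0.4732, 0.1853, 0.043]
tool_rot: [[0.096, 0.995, 0.001], [0.995, -0.096, 0.0], [0.0, 0.001, -1.0]]
contact_force: [-1.2, -2.2, 1.0]
gripper_width: 0.158
grasp_force: 45.0
```

```bash
python3 go.py L .043
```

```text
[ 0.4728  0.185  -5.5   ]
t 31.3 shift [-0.0004 -0.0005  0.    ] len 0.001 spin 0.0 | tcp [0.4732 0.1853 0.043 ] head -5.5 j7 -34.0 w 0.0139 F [-1.2 -2.2  1. ] Tz 0.07 g 45.0
```

Call:
step_arm --moves '[{"x": 0, "y": 0, "z": 0.001, "spin": 0}, {"x": 0, "y": 0, "z": 0.001, "spin": 0}, {"x": 0, "y": 0, "z": 0.001, "spin": 0}, {"x": 0, "y": 0, "z": -0.014, "spin": 0}, {"x": 0, "y": 0, "z": -0.03, "spin": 0}]' --gripper 0.026

```text
time: 31.8
ee_pos: [0.4724, 0.1852, 0.0722]
tool_rot: [[0.095, 0.995, -0.001], [0.995, -0.095, -0.0], [-0.001, -0.001, -1.0]]
contact_force: [-0.3, 0.4, -0.2]
gripper_width: 0.295
grasp_force: 0.0
```

Call:
step_arm --moves '[{"x": 0, "y": 0, "z": -0.03, "spin": 0}, {"x": 0, "y": 0, "z": -0.06, "spin": 0}, {"x": 0, "y": 0, "z": -0.08, "spin": 0}, {"x": 0, "y": 0, "z": -0.085, "spin": 0}, {"x": 0, "y": 0, "z": -0.085, "spin": 0}]' --gripper 0.032

```text
time: 32.3
ee_pos: [0.4731, 0.1855, 0.1576]
tool_rot: [[0.095, 0.995, 0.001], [0.995, -0.095, 0.001], [0.001, 0.001, -1.0]]
contact_force: [-0.5, 0.6, -0.5]
gripper_width: 0.364
grasp_force: 0.0
```

```bash
python3 chk.py; python3 go.py .6133 -.3324 .155 8.9
```

```text
s1 block centre [ 0.6049 -0.1305] 193 diff vs ref 55.5
s2 block centre [ 0.6129 -0.2166] 83 diff vs ref 0.8
l1 block centre [ 0.6171 -0.3276] 81 diff vs ref 0.8
l2 block centre [ 0.5271 -0.1667] 72 diff vs ref 0.8
L block centre [ 0.4784 -0.3275] 289 diff vs ref 56.2
l3 block centre [ 0.4349 -0.1701] 289 diff vs ref 0.9
t 32.4 shift [-0.5018  0.1895  0.0017] len 0.536 spin -14.4 | tcp [0.4725 0.1852 0.1566] head -5.5 j7 -33.2 w 0.0321 F [-0.4 -0.7 -0.3] Tz -0.02 g 0.0
```

The check shows s1 has been knocked aside. Taking a look.

```bash
python3 - <<'E'
from h import *
crop("top",236,148,370,248,5.9,"t4.png")
E
```

```text
(no output)
```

View pics/t4.png

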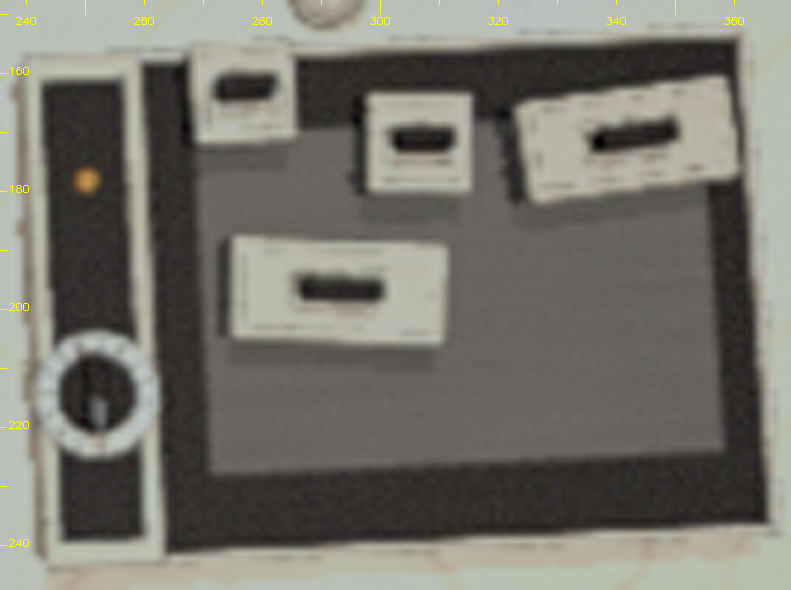

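s1 is still upright, now with lid corners at (193,46), (294,42), (298,138) and (199,143). The knob line points down at (100,415). I'll take the far long tin now.

Call:
step_arm --moves '[{"x": -0.045, "y": 0.017, "z": 0, "spin": 0}, {"x": -0.09, "y": 0.034, "z": 0, "spin": 0}, {"x": -0.135, "y": 0.051, "z": 0, "spin": 0}, {"x": -0.18, "y": 0.068, "z": 0, "spin": 0}, {"x": -0.225, "y": 0.085, "z": 0, "spin": 0}]'

```text
time: 32.9
ee_pos: [0.5353, -0.0486, 0.1558]
tool_rot: [[0.095, 0.995, -0.002], [0.995, -0.095, -0.0], [-0.0, -0.002, -1.0]]
contact_force: [-0.7, 0.8, 2.2]
gripper_width: 0.364
grasp_force: 0.0
```

Call:
step_arm --moves '[{"x": -0.045, "y": 0.017, "z": 0, "spin": 0}, {"x": -0.09, "y": 0.034, "z": 0, "spin": 0}, {"x": -0.135, "y": 0.051, "z": 0, "spin": 0}, {"x": -0.18, "y": 0.068, "z": 0, "spin": 0}, {"x": -0.225, "y": 0.085, "z": 0, "spin": 0}]'

```text
time: 33.4
ee_pos: [0.5985, -0.2805, 0.1552]
tool_rot: [[0.095, 0.995, -0.002], [0.995, -0.095, 0.001], [0.001, -0.003, -1.0]]
contact_force: [0.7, 0.8, 0.5]
gripper_width: 0.365
grasp_force: 0.0
```

Call:
step_arm --moves '[{"x": -0.03, "y": 0.012, "z": 0, "spin": -7}, {"x": -0.0518, "y": 0.0195, "z": 0, "spin": -14.4}, {"x": -0.0518, "y": 0.0195, "z": 0.02, "spin": -14.4}, {"x": -0.0518, "y": 0.0195, "z": 0.035, "spin": -14.4}, {"x": -0.0518, "y": 0.0195, "z": 0.035, "spin": -14.4}]'

```text
time: 33.9
ee_pos: [0.6114, -0.3305, 0.1178]
tool_rot: [[-0.155, 0.988, -0.006], [0.988, 0.155, 0.003], [0.004, -0.006, -1.0]]
contact_force: [-1.9, -0.2, 0.1]
gripper_width: 0.366
grasp_force: 0.0
```

```bash
python3 go.py .6133 -.3324 .067 8.9; python3 - <<'E'
from fit import *
T=lambda *c:up(c,5.9,236,148)
q,e=fit(.058,.058,T((193,46),(294,42),(298,138),(199,143)),[None]*4,.09,False); print("s1",np.round(q[:2],4),np.degrees(q[2]),e)
q,e=fit(.058,.058,T((369,93),(471,94),(471,192),(367,192)),[None]*4,.09,False); print("s2",np.round(q[:2],4),np.degrees(q[2]),e)
q,e=fit(.058,.058,T((215,88),(319,88),(320,188),(216,189)),[None]*4,.09,False); print("s1 old",np.round(q[:2],4),np.degrees(q[2]),e)
E
```

```text
t 33.9 shift [-0.0024  0.0019  0.0508] len 0.051 spin 0.0 | tcp [ 0.6114 -0.3305  0.1178] head 8.9 j7 36.6 w 0.0322 F [-1.9 -0.2  0.1] Tz 0.02 g 0.0
s1 [ 0.6344 -0.1129] 4.17410611600656 0.3881203780136957
s2 [ 0.6081 -0.2127] 0.8083653199813977 0.31829625948634543
s1 old [ 0.6083 -0.1257] 1.802834140291404 0.2336312718836666
```

Call:
step_arm --moves '[{"x": 0, "y": 0, "z": 0.015, "spin": 0}, {"x": 0, "y": 0, "z": 0.03, "spin": 0}, {"x": 0, "y": 0, "z": 0.045, "spin": 0}, {"x": 0, "y": 0, "z": 0.053, "spin": 0}, {"x": 0, "y": 0, "z": 0.053, "spin": 0}]'

```text
time: 34.4
ee_pos: [0.6126, -0.3317, 0.0674]
tool_rot: [[-0.155, 0.988, -0.003], [0.988, 0.155, 0.001], [0.002, -0.002, -1.0]]
contact_force: [0.1, -0.5, 0.5]
gripper_width: 0.363
grasp_force: 0.0
```

Call:
step_arm --moves '[{"x": 0, "y": 0, "z": 0, "spin": 0}, {"x": 0, "y": 0, "z": 0, "spin": 0}, {"x": 0, "y": 0, "z": 0, "spin": 0}, {"x": 0, "y": 0, "z": 0, "spin": 0}, {"x": 0, "y": 0, "z": 0, "spin": 0}]' --gripper 0.0 --force 40

```text
time: 34.9
ee_pos: [0.6138, -0.3326, 0.07]
tool_rot: [[-0.155, 0.988, 0.001], [0.988, 0.155, -0.001], [-0.001, 0.001, -1.0]]
contact_force: [-0.7, 0.2, 3.2]
gripper_width: 0.153
grasp_force: 40.0
```

```bash
python3 go.py .6133 -.3324 .067 8.9
```

```text
t 34.9 shift [ 0.0003 -0.0005  0.003 ] len 0.003 spin 0.0 | tcp [ 0.6138 -0.3326  0.07  ] head 8.9 j7 36.8 w 0.0135 F [-0.7  0.2  3.2] Tz 0.01 g 40.0
```

Call:
step_arm --moves '[{"x": 0, "y": 0, "z": -0.01, "spin": 0}, {"x": 0, "y": 0, "z": -0.03, "spin": 0}, {"x": 0, "y": 0, "z": -0.06, "spin": 0}, {"x": 0, "y": 0, "z": -0.09, "spin": 0}, {"x": 0, "y": 0, "z": -0.12, "spin": 0}]'

```text
time: 35.4
ee_pos: [0.6131, -0.332, 0.1904]
tool_rot: [[-0.155, 0.988, -0.001], [0.988, 0.155, 0.001], [0.001, -0.001, -1.0]]
contact_force: [0.8, 0.2, -3.5]
gripper_width: 0.159
grasp_force: 40.0
```

```bash
python3 go.py B .187
```

```text
[ 0.631   0.1698 -5.5   ]
t 35.4 shift [0.4929 0.0956 0.0036] len 0.502 spin 14.4 | tcp [ 0.6131 -0.332   0.1904] head 8.9 j7 36.3 w 0.014 F [ 0.8  0.2 -3.5] Tz -0.01 g 40.0
```

Call:
step_arm --moves '[{"x": 0.043, "y": 0.0084, "z": 0, "spin": 0}, {"x": 0.086, "y": 0.0168, "z": 0, "spin": 0}, {"x": 0.129, "y": 0.0252, "z": 0, "spin": 0}, {"x": 0.172, "y": 0.0336, "z": 0, "spin": 0}, {"x": 0.215, "y": 0.042, "z": 0, "spin": 0}]'

```text
time: 35.9
ee_pos: [0.6211, -0.1115, 0.1895]
tool_rot: [[-0.155, 0.988, -0.0], [0.988, 0.155, 0.0], [0.0, -0.0, -1.0]]
contact_force: [0.3, -0.3, -3.2]
gripper_width: 0.152
grasp_force: 40.0
```

Call:
step_arm --moves '[{"x": 0.043, "y": 0.0084, "z": 0, "spin": 0}, {"x": 0.086, "y": 0.0168, "z": 0, "spin": 0}, {"x": 0.129, "y": 0.0252, "z": 0, "spin": 0}, {"x": 0.172, "y": 0.0336, "z": 0, "spin": 0}, {"x": 0.215, "y": 0.042, "z": 0, "spin": 0}]'

```text
time: 36.4
ee_pos: [0.6293, 0.1072, 0.1895]
tool_rot: [[-0.155, 0.988, -0.0], [0.988, 0.155, -0.0], [-0.0, -0.0, -1.0]]
contact_force: [1.7, 0.2, -2.6]
gripper_width: 0.161
grasp_force: 40.0
```

Call:
step_arm --moves '[{"x": 0.025, "y": 0.005, "z": 0, "spin": 7}, {"x": 0.05, "y": 0.009, "z": 0, "spin": 14.4}, {"x": 0.0629, "y": 0.0116, "z": 0, "spin": 14.4}, {"x": 0.0629, "y": 0.0116, "z": 0, "spin": 14.4}, {"x": 0.0629, "y": 0.0116, "z": 0, "spin": 14.4}]'

```text
time: 36.9
ee_pos: [0.6315, 0.168, 0.1892]
tool_rot: [[0.093, 0.996, -0.0], [0.996, -0.093, -0.001], [-0.001, -0.0, -1.0]]
contact_force: [0.3, -0.4, -2.6]
gripper_width: 0.155
grasp_force: 40.0
```

Call:
step_arm --moves '[{"x": 0, "y": 0, "z": 0, "spin": 0}, {"x": 0, "y": 0, "z": 0, "spin": 0}, {"x": 0, "y": 0, "z": 0, "spin": 0}, {"x": 0, "y": 0, "z": 0, "spin": 0}, {"x": 0, "y": 0, "z": 0, "spin": 0}]'

```text
time: 37.4
ee_pos: [0.6315, 0.1692, 0.1893]
tool_rot: [[0.096, 0.995, 0.0], [0.995, -0.096, 0.0], [0.0, 0.0, -1.0]]
contact_force: [-0.1, 0.3, -3.5]
gripper_width: 0.159
grasp_force: 40.0
```

```bash
python3 go.py B .045; python3 chk.py | egrep "s2|l2"
```

```text
[ 0.631   0.1698 -5.5   ]
t 37.4 shift [ 0.0006 -0.0006  0.1443] len 0.144 spin 0.0 | tcp [0.6315 0.1692 0.1893] head -5.5 j7 -23.6 w 0.014 F [-0.1  0.3 -3.5] Tz -0.01 g 40.0
s2 block centre [ 0.6129 -0.2166] 83 diff vs ref 2.8
l2 block centre [ 0.5271 -0.1667] 72 diff vs ref 2.9
```

Call:
step_arm --moves '[{"x": 0.0006, "y": -0.0006, "z": 0.015, "spin": 0}, {"x": 0.0006, "y": -0.0006, "z": 0.03, "spin": 0}, {"x": 0.0006, "y": -0.0006, "z": 0.045, "spin": 0}, {"x": 0.0006, "y": -0.0006, "z": 0.06, "spin": 0}, {"x": 0.0006, "y": -0.0006, "z": 0.075, "spin": 0}]'

```text
time: 37.95
ee_pos: [0.6305, 0.17, 0.1123]
tool_rot: [[0.095, 0.995, -0.001], [0.995, -0.095, -0.0], [-0.0, -0.001, -1.0]]
contact_force: [0.4, -0.3, -3.4]
gripper_width: 0.153
grasp_force: 40.0
```

Call:
step_arm --moves '[{"x": 0, "y": 0, "z": 0.015, "spin": 0}, {"x": 0, "y": 0, "z": 0.03, "spin": 0}, {"x": 0, "y": 0, "z": 0.045, "spin": 0}, {"x": 0, "y": 0, "z": 0.06, "spin": 0}, {"x": 0, "y": 0, "z": 0.062, "spin": 0}]'

```text
time: 38.45
ee_pos: [0.6295, 0.1697, 0.0497]
tool_rot: [[0.095, 0.995, -0.003], [0.995, -0.095, -0.001], [-0.001, -0.003, -1.0]]
contact_force: [-0.2, -0.2, -3.4]
gripper_width: 0.156
grasp_force: 40.0
```

Call:
step_arm --moves '[{"x": 0, "y": 0, "z": 0.002, "spin": 0}, {"x": 0, "y": 0, "z": 0.004, "spin": 0}, {"x": 0, "y": 0, "z": 0.006, "spin": 0}, {"x": 0, "y": 0, "z": 0.008, "spin": 0}, {"x": 0, "y": 0, "z": 0.008, "spin": 0}]'

```text
time: 38.95
ee_pos: [0.6313, 0.1703, 0.045]
tool_rot: [[0.095, 0.995, 0.001], [0.995, -0.095, 0.0], [0.001, 0.001, -1.0]]
contact_force: [-1.5, 0.5, 0.9]
gripper_width: 0.157
grasp_force: 40.0
```

```bash
python3 go.py B .045
```

```text
[ 0.631   0.1698 -5.5   ]
t 39.0 shift [-0.0006 -0.0003 -0.    ] len 0.001 spin 0.0 | tcp [0.6313 0.1703 0.045 ] head -5.5 j7 -23.6 w 0.0139 F [-1.5  0.5  0.9] Tz -0.03 g 40.0
```

Call:
step_arm --moves '[{"x": 0, "y": 0, "z": 0.001, "spin": 0}, {"x": 0, "y": 0, "z": 0.001, "spin": 0}, {"x": 0, "y": 0, "z": 0.001, "spin": 0}, {"x": 0, "y": 0, "z": -0.014, "spin": 0}, {"x": 0, "y": 0, "z": -0.03, "spin": 0}]' --gripper 0.026

```text
time: 39.45
ee_pos: [0.6308, 0.1701, 0.0752]
tool_rot: [[0.095, 0.995, -0.001], [0.995, -0.095, -0.0], [-0.0, -0.001, -1.0]]
contact_force: [-0.8, 0.4, -0.8]
gripper_width: 0.297
grasp_force: 0.0
```

Call:
step_arm --moves '[{"x": 0, "y": 0, "z": -0.03, "spin": 0}, {"x": 0, "y": 0, "z": -0.06, "spin": 0}, {"x": 0, "y": 0, "z": -0.08, "spin": 0}, {"x": 0, "y": 0, "z": -0.083, "spin": 0}, {"x": 0, "y": 0, "z": -0.083, "spin": 0}]' --gripper 0.032

```text
time: 39.95
ee_pos: [0.6314, 0.1703, 0.1586]
tool_rot: [[0.095, 0.995, 0.002], [0.995, -0.095, 0.001], [0.001, 0.002, -1.0]]
contact_force: [-0.2, 0.3, -0.1]
gripper_width: 0.364
grasp_force: 0.0
```

```bash
python3 chk.py | egrep "s2|l2"; python3 go.py .523 -.168 .155 -.5
```

```text
s2 block centre [ 0.6129 -0.2166] 83 diff vs ref 2.8
l2 block centre [ 0.5268 -0.1664] 71 diff vs ref 2.9
t 40.0 shift [-0.3468 -0.075   0.0022] len 0.355 spin -5.0 | tcp [0.6307 0.1701 0.1572] head -5.5 j7 -23.7 w 0.0321 F [-0.6  0.3  0.2] Tz 0.05 g 0.0
```

Call:
step_arm --moves '[{"x": -0.045, "y": -0.0097, "z": 0, "spin": 0}, {"x": -0.09, "y": -0.0194, "z": 0, "spin": 0}, {"x": -0.135, "y": -0.0291, "z": 0, "spin": 0}, {"x": -0.18, "y": -0.0388, "z": 0, "spin": 0}, {"x": -0.225, "y": -0.0487, "z": 0, "spin": 0}]'

```text
time: 40.5
ee_pos: [0.5593, -0.0508, 0.1558]
tool_rot: [[0.095, 0.995, -0.002], [0.995, -0.095, -0.0], [-0.0, -0.002, -1.0]]
contact_force: [-0.4, -0.3, 0.5]
gripper_width: 0.366
grasp_force: 0.0
```

Call:
step_arm --moves '[{"x": -0.04, "y": -0.0087, "z": 0, "spin": -3}, {"x": -0.08, "y": -0.0174, "z": 0, "spin": -5}, {"x": -0.11, "y": -0.024, "z": 0, "spin": -5}, {"x": -0.1218, "y": -0.0263, "z": 0.02, "spin": -5}, {"x": -0.1218, "y": -0.0263, "z": 0.037, "spin": -5}]'

```text
time: 41.0
ee_pos: [0.5214, -0.1707, 0.1188]
tool_rot: [[0.013, 1.0, -0.002], [1.0, -0.013, -0.001], [-0.001, -0.002, -1.0]]
contact_force: [-0.3, 0.4, 0.7]
gripper_width: 0.365
grasp_force: 0.0
```

Call:
step_arm --moves '[{"x": 0, "y": 0, "z": 0.015, "spin": 0}, {"x": 0, "y": 0, "z": 0.03, "spin": 0}, {"x": 0, "y": 0, "z": 0.045, "spin": 0}, {"x": 0, "y": 0, "z": 0.053, "spin": 0}, {"x": 0, "y": 0, "z": 0.053, "spin": 0}]'

```text
time: 41.5
ee_pos: [0.5217, -0.1675, 0.0654]
tool_rot: [[0.008, 1.0, -0.004], [1.0, -0.008, 0.001], [0.001, -0.004, -1.0]]
contact_force: [-0.3, 0.7, -1.6]
gripper_width: 0.362
grasp_force: 0.0
```

```bash
python3 go.py .523 -.168 .067 -.5
```

```text
t 41.5 shift [-0.0005  0.0013 -0.0016] len 0.002 spin 0.0 | tcp [ 0.5217 -0.1675  0.0654] head -0.5 j7 15.8 w 0.0318 F [-0.3  0.7 -1.6] Tz -0.03 g 0.0
```

Call:
step_arm --moves '[{"x": 0, "y": 0, "z": 0, "spin": 0}, {"x": 0, "y": 0, "z": 0, "spin": 0}, {"x": 0, "y": 0, "z": 0, "spin": 0}, {"x": 0, "y": 0, "z": 0, "spin": 0}, {"x": 0, "y": 0, "z": 0, "spin": 0}]' --gripper 0.0 --force 40

```text
time: 42.0
ee_pos: [0.5233, -0.168, 0.0676]
tool_rot: [[0.008, 1.0, 0.0], [1.0, -0.008, -0.0], [-0.0, 0.0, -1.0]]
contact_force: [-1.1, -0.8, 0.2]
gripper_width: 0.155
grasp_force: 39.9
```

```bash
python3 go.py .523 -.168 .067 -.5
```

```text
t 42.0 shift [-0.     -0.0003  0.0006] len 0.001 spin 0.0 | tcp [ 0.5233 -0.168   0.0676] head -0.5 j7 15.8 w 0.0136 F [-1.1 -0.8  0.2] Tz 0.01 g 39.9
```

Call:
step_arm --moves '[{"x": 0, "y": 0, "z": -0.01, "spin": 0}, {"x": 0, "y": 0, "z": -0.03, "spin": 0}, {"x": 0, "y": 0, "z": -0.06, "spin": 0}, {"x": 0, "y": 0, "z": -0.09, "spin": 0}, {"x": 0, "y": 0, "z": -0.12, "spin": 0}]'

```text
time: 42.5
ee_pos: [0.5229, -0.1679, 0.1889]
tool_rot: [[0.008, 1.0, -0.0], [1.0, -0.008, 0.0], [0.0, -0.0, -1.0]]
contact_force: [-0.2, -0.0, -2.8]
gripper_width: 0.16
grasp_force: 39.9
```

```bash
python3 go.py R .187
```

```text
[ 0.4819  0.28   84.5   ]
t 42.5 shift [ 0.4475 -0.0447  0.0019] len 0.45 spin -85.0 | tcp [ 0.5229 -0.1679  0.1889] head -0.5 j7 14.6 w 0.0141 F [-0.2 -0.  -2.8] Tz 0.02 g 39.9
```

```bash
python3 go.py R .187
```

```text
[ 0.4819  0.28   84.5   ]
t 42.5 shift [ 0.4475 -0.0447  0.0019] len 0.45 spin -85.0 | tcp [ 0.5229 -0.1679  0.1889] head -0.5 j7 14.6 w 0.0141 F [-0.2 -0.  -2.8] Tz 0.02 g 39.9
```

Call:
step_arm --moves '[{"x": 0.045, "y": -0.0045, "z": 0, "spin": 0}, {"x": 0.09, "y": -0.009, "z": 0, "spin": 0}, {"x": 0.135, "y": -0.0135, "z": 0, "spin": 0}, {"x": 0.18, "y": -0.018, "z": 0, "spin": 0}, {"x": 0.225, "y": -0.0225, "z": 0, "spin": 0}]'

```text
time: 43.0
ee_pos: [0.5021, 0.0589, 0.188]
tool_rot: [[0.009, 1.0, 0.001], [1.0, -0.009, 0.0], [0.0, 0.001, -1.0]]
contact_force: [0.6, 0.0, -2.9]
gripper_width: 0.153
grasp_force: 39.9
```

Call:
step_arm --moves '[{"x": 0.045, "y": -0.0045, "z": 0, "spin": -8.5}, {"x": 0.09, "y": -0.009, "z": 0, "spin": -17}, {"x": 0.135, "y": -0.0135, "z": 0, "spin": -25.5}, {"x": 0.18, "y": -0.018, "z": 0, "spin": -34}, {"x": 0.2225, "y": -0.0222, "z": 0, "spin": -42.5}]'

```text
time: 43.5
ee_pos: [0.4817, 0.2819, 0.188]
tool_rot: [[-0.674, 0.739, 0.001], [0.739, 0.674, 0.0], [-0.0, 0.001, -1.0]]
contact_force: [0.1, 0.1, -2.0]
gripper_width: 0.156
grasp_force: 39.9
```

Call:
step_arm --moves '[{"x": 0, "y": 0, "z": 0, "spin": -8.5}, {"x": 0, "y": 0, "z": 0, "spin": -17}, {"x": 0, "y": 0, "z": 0, "spin": -25.5}, {"x": 0, "y": 0, "z": 0, "spin": -34}, {"x": 0, "y": 0, "z": 0, "spin": -42.5}]'

```text
time: 44.0
ee_pos: [0.4822, 0.2797, 0.1877]
tool_rot: [[-0.996, 0.089, 0.0], [0.089, 0.996, -0.0], [-0.0, -0.0, -1.0]]
contact_force: [-0.5, 0.5, -2.4]
gripper_width: 0.156
grasp_force: 40.0
```

Call:
step_arm --moves '[{"x": 0, "y": 0, "z": 0, "spin": 0}, {"x": 0, "y": 0, "z": 0, "spin": 0}, {"x": 0, "y": 0, "z": 0, "spin": 0}, {"x": 0, "y": 0, "z": 0, "spin": 0}, {"x": 0, "y": 0, "z": 0, "spin": 0}]'

```text
time: 44.5
ee_pos: [0.4822, 0.28, 0.1873]
tool_rot: [[-0.995, 0.096, 0.0], [0.096, 0.995, -0.0], [-0.0, -0.0, -1.0]]
contact_force: [0.4, 0.1, -3.3]
gripper_width: 0.159
grasp_force: 40.0
```

```bash
python3 go.py R .0426; python3 chk.py | egrep "s1|s2"
```

```text
[ 0.4819  0.28   84.5   ]
t 44.5 shift [0.0003 0.     0.1447] len 0.145 spin -0.0 | tcp [0.4822 0.28   0.1873] head 84.5 j7 42.8 w 0.014 F [ 0.4  0.1 -3.3] Tz -0.02 g 40.0
s1 block centre [ 0.6048 -0.1311] 187 diff vs ref 54.9
s2 block centre [ 0.6129 -0.2166] 83 diff vs ref 5.7
```

Call:
step_arm --moves '[{"x": 0, "y": 0, "z": 0.015, "spin": 0}, {"x": 0, "y": 0, "z": 0.03, "spin": 0}, {"x": 0, "y": 0, "z": 0.045, "spin": 0}, {"x": 0, "y": 0, "z": 0.06, "spin": 0}, {"x": 0, "y": 0, "z": 0.075, "spin": 0}]'

```text
time: 45.05
ee_pos: [0.4822, 0.28, 0.1117]
tool_rot: [[-0.995, 0.096, 0.0], [0.096, 0.995, 0.0], [-0.0, 0.0, -1.0]]
contact_force: [-0.3, 0.1, -3.2]
gripper_width: 0.157
grasp_force: 40.0
```

Call:
step_arm --moves '[{"x": 0, "y": 0, "z": 0.015, "spin": 0}, {"x": 0, "y": 0, "z": 0.03, "spin": 0}, {"x": 0, "y": 0, "z": 0.045, "spin": 0}, {"x": 0, "y": 0, "z": 0.06, "spin": 0}, {"x": 0, "y": 0, "z": 0.062, "spin": 0}]'

```text
time: 45.55
ee_pos: [0.4812, 0.2793, 0.0486]
tool_rot: [[-0.995, 0.096, -0.003], [0.096, 0.995, -0.002], [0.002, -0.002, -1.0]]
contact_force: [-0.3, 0.3, -3.6]
gripper_width: 0.15
grasp_force: 40.0
```

Call:
step_arm --moves '[{"x": 0, "y": 0, "z": 0.002, "spin": 0}, {"x": 0, "y": 0, "z": 0.004, "spin": 0}, {"x": 0, "y": 0, "z": 0.006, "spin": 0}, {"x": 0, "y": 0, "z": 0.008, "spin": 0}, {"x": 0, "y": 0, "z": 0.008, "spin": 0}]'

```text
time: 46.05
ee_pos: [0.4826, 0.2801, 0.0426]
tool_rot: [[-0.995, 0.096, 0.001], [0.096, 0.995, 0.0], [-0.001, 0.0, -1.0]]
contact_force: [1.0, -0.6, -1.5]
gripper_width: 0.156
grasp_force: 40.0
```

```bash
python3 go.py R .0426
```

```text
[ 0.4819  0.28   84.5   ]
t 46.0 shift [ 0.0007 -0.0001 -0.    ] len 0.001 spin 0.0 | tcp [0.4826 0.2801 0.0426] head 84.5 j7 38.7 w 0.0138 F [ 1.  -0.6 -1.5] Tz -0.02 g 40.0
```

Call:
step_arm --moves '[{"x": 0, "y": 0, "z": 0.001, "spin": 0}, {"x": 0, "y": 0, "z": 0.001, "spin": 0}, {"x": 0, "y": 0, "z": 0.001, "spin": 0}, {"x": 0, "y": 0, "z": 0.001, "spin": 0}, {"x": 0, "y": 0, "z": 0.001, "spin": 0}]'

```text
time: 46.55
ee_pos: [0.4827, 0.28, 0.0425]
tool_rot: [[-0.995, 0.096, 0.001], [0.096, 0.995, 0.0], [-0.001, 0.0, -1.0]]
contact_force: [-2.5, -2.4, 8.8]
gripper_width: 0.159
grasp_force: 40.0
```

Call:
step_arm --moves '[{"x": 0, "y": 0, "z": 0, "spin": 0}, {"x": 0, "y": 0, "z": 0, "spin": 0}, {"x": 0, "y": 0, "z": 0, "spin": 0}, {"x": 0, "y": 0, "z": -0.015, "spin": 0}, {"x": 0, "y": 0, "z": -0.03, "spin": 0}]' --gripper 0.026

```text
time: 47.05
ee_pos: [0.4818, 0.2798, 0.0711]
tool_rot: [[-0.995, 0.095, -0.001], [0.095, 0.995, -0.0], [0.001, -0.001, -1.0]]
contact_force: [-0.5, 0.9, 0.3]
gripper_width: 0.293
grasp_force: 0.0
```

Call:
step_arm --moves '[{"x": 0, "y": 0, "z": -0.03, "spin": 0}, {"x": 0, "y": 0, "z": -0.06, "spin": 0}, {"x": 0, "y": 0, "z": -0.08, "spin": 0}, {"x": 0, "y": 0, "z": -0.085, "spin": 0}, {"x": 0, "y": 0, "z": -0.085, "spin": 0}]' --gripper 0.032

```text
time: 47.55
ee_pos: [0.4825, 0.2801, 0.1565]
tool_rot: [[-0.995, 0.095, 0.001], [0.095, 0.995, 0.001], [-0.001, 0.001, -1.0]]
contact_force: [0.1, -0.7, -1.5]
gripper_width: 0.364
grasp_force: 0.0
```

```bash
python3 chk.py | egrep "s1|s2"; python3 go.py .6083 -.2126 .155 1.5
```

```text
s1 block centre [ 0.6048 -0.1311] 188 diff vs ref 54.9
s2 block centre [ 0.6129 -0.2166] 83 diff vs ref 5.4
t 47.6 shift [-0.1728 -0.478   0.0007] len 0.508 spin 83.0 | tcp [0.4819 0.2797 0.1555] head 84.5 j7 42.1 w 0.032 F [0.  0.2 0. ] Tz -0.01 g 0.0
```

Call:
step_arm --moves '[{"x": -0.015, "y": -0.0415, "z": 0, "spin": 0}, {"x": -0.03, "y": -0.083, "z": 0, "spin": 0}, {"x": -0.045, "y": -0.1245, "z": 0, "spin": 0}, {"x": -0.06, "y": -0.166, "z": 0, "spin": 0}, {"x": -0.075, "y": -0.2075, "z": 0, "spin": 0}]'

```text
time: 48.1
ee_pos: [0.5363, 0.0643, 0.1546]
tool_rot: [[-0.995, 0.095, -0.002], [0.095, 0.995, -0.0], [0.002, -0.001, -1.0]]
contact_force: [0.6, 0.6, -0.4]
gripper_width: 0.362
grasp_force: 0.0
```

Call:
step_arm --moves '[{"x": -0.015, "y": -0.0415, "z": 0, "spin": 0}, {"x": -0.03, "y": -0.083, "z": 0, "spin": 0}, {"x": -0.045, "y": -0.1245, "z": 0, "spin": 0}, {"x": -0.06, "y": -0.166, "z": 0, "spin": 0}, {"x": -0.075, "y": -0.2075, "z": 0, "spin": 0}]'

```text
time: 48.6
ee_pos: [0.5912, -0.1492, 0.1543]
tool_rot: [[-0.995, 0.095, -0.003], [0.095, 0.995, 0.0], [0.003, 0.0, -1.0]]
contact_force: [1.2, 0.4, 0.8]
gripper_width: 0.362
grasp_force: 0.0
```

Call:
step_arm --moves '[{"x": -0.01, "y": -0.03, "z": 0, "spin": 8.4}, {"x": -0.0228, "y": -0.063, "z": 0, "spin": 16.8}, {"x": -0.0228, "y": -0.063, "z": 0, "spin": 25.2}, {"x": -0.0228, "y": -0.063, "z": 0, "spin": 33.6}, {"x": -0.0228, "y": -0.063, "z": 0, "spin": 42}]'

```text
time: 49.1
ee_pos: [0.6075, -0.2126, 0.1538]
tool_rot: [[-0.671, 0.742, -0.003], [0.742, 0.671, 0.001], [0.003, -0.002, -1.0]]
contact_force: [0.3, -0.8, 0.2]
gripper_width: 0.365
grasp_force: 0.0
```

Call:
step_arm --moves '[{"x": 0, "y": 0, "z": 0, "spin": 8.2}, {"x": 0, "y": 0, "z": 0, "spin": 16.4}, {"x": 0, "y": 0, "z": 0, "spin": 24.6}, {"x": 0, "y": 0, "z": 0, "spin": 32.8}, {"x": 0, "y": 0, "z": 0, "spin": 41}]'

```text
time: 49.6
ee_pos: [0.6076, -0.2122, 0.154]
tool_rot: [[-0.021, 1.0, -0.003], [1.0, 0.021, 0.0], [0.0, -0.003, -1.0]]
contact_force: [-0.4, -0.0, -0.5]
gripper_width: 0.36
grasp_force: 0.0
```

```bash
python3 go.py .6083 -.2126 .067 1.5
```

```text
t 49.6 shift [-0.0004  0.0009  0.087 ] len 0.087 spin -0.3 | tcp [ 0.6076 -0.2122  0.154 ] head 1.2 j7 20.2 w 0.0317 F [-0.4 -0.  -0.5] Tz -0.02 g 0.0
```

Call:
step_arm --moves '[{"x": 0, "y": 0, "z": 0.02, "spin": 0}, {"x": 0, "y": 0, "z": 0.04, "spin": 0}, {"x": 0, "y": 0, "z": 0.06, "spin": 0}, {"x": 0, "y": 0, "z": 0.08, "spin": 0}, {"x": 0, "y": 0, "z": 0.087, "spin": 0}]'

```text
time: 50.1
ee_pos: [0.6061, -0.2117, 0.0652]
tool_rot: [[-0.027, 1.0, -0.006], [1.0, 0.027, 0.001], [0.001, -0.006, -1.0]]
contact_force: [0.0, -0.0, -0.1]
gripper_width: 0.366
grasp_force: 0.0
```

Call:
step_arm --moves '[{"x": 0, "y": 0, "z": 0, "spin": 0}, {"x": 0, "y": 0, "z": 0, "spin": 0}, {"x": 0, "y": 0, "z": 0, "spin": 0}, {"x": 0, "y": 0, "z": 0, "spin": 0}, {"x": 0, "y": 0, "z": 0, "spin": 0}]' --gripper 0.0 --force 40

```text
time: 50.6
ee_pos: [0.6088, -0.2125, 0.0698]
tool_rot: [[-0.027, 1.0, 0.001], [1.0, 0.027, -0.0], [-0.0, 0.001, -1.0]]
contact_force: [-0.8, -0.6, 0.1]
gripper_width: 0.159
grasp_force: 40.0
```

```bash
python3 go.py .6083 -.2126 .067 1.5
```

```text
t 50.6 shift [-0.0001 -0.0005  0.0028] len 0.003 spin 0.0 | tcp [ 0.6088 -0.2125  0.0698] head 1.5 j7 21.3 w 0.014 F [-0.8 -0.6  0.1] Tz -0.07 g 40.0
```

Call:
step_arm --moves '[{"x": 0, "y": 0, "z": -0.01, "spin": 0}, {"x": 0, "y": 0, "z": -0.03, "spin": 0}, {"x": 0, "y": 0, "z": -0.06, "spin": 0}, {"x": 0, "y": 0, "z": -0.09, "spin": 0}, {"x": 0, "y": 0, "z": -0.12, "spin": 0}]'

```text
time: 51.1
ee_pos: [0.6084, -0.2124, 0.1912]
tool_rot: [[-0.027, 1.0, 0.0], [1.0, 0.027, -0.0], [-0.0, 0.0, -1.0]]
contact_force: [0.6, -0.3, -0.4]
gripper_width: 0.156
grasp_force: 40.0
```

```bash
python3 go.py q .187
```

```text
[ 0.6402  0.2648 -5.5   ]
t 51.1 shift [0.4761 0.0444 0.0042] len 0.478 spin 7.0 | tcp [ 0.6084 -0.2124  0.1912] head 1.5 j7 20.3 w 0.0137 F [ 0.6 -0.3 -0.4] Tz 0.01 g 40.0
```

Call:
step_arm --moves '[{"x": 0.044, "y": 0.0041, "z": 0, "spin": 0}, {"x": 0.088, "y": 0.0082, "z": 0, "spin": 0}, {"x": 0.132, "y": 0.0123, "z": 0, "spin": 0}, {"x": 0.176, "y": 0.0164, "z": 0, "spin": 0}, {"x": 0.22, "y": 0.0205, "z": 0, "spin": 0}]'

```text
time: 51.6
ee_pos: [0.6231, 0.0097, 0.1903]
tool_rot: [[-0.026, 1.0, 0.001], [1.0, 0.026, 0.0], [0.0, 0.001, -1.0]]
contact_force: [0.2, 0.4, -1.5]
gripper_width: 0.155
grasp_force: 40.0
```

Call:
step_arm --moves '[{"x": 0.044, "y": 0.0041, "z": 0, "spin": 0}, {"x": 0.088, "y": 0.0082, "z": 0, "spin": 0}, {"x": 0.132, "y": 0.0123, "z": 0, "spin": 0}, {"x": 0.176, "y": 0.0164, "z": 0, "spin": 0}, {"x": 0.22, "y": 0.0205, "z": 0, "spin": 0}]'

```text
time: 52.1
ee_pos: [0.6378, 0.2302, 0.1903]
tool_rot: [[-0.026, 1.0, 0.001], [1.0, 0.026, 0.0], [0.0, 0.001, -1.0]]
contact_force: [0.5, -0.0, -1.7]
gripper_width: 0.155
grasp_force: 40.0
```

Call:
step_arm --moves '[{"x": 0.02, "y": 0.002, "z": 0, "spin": 4}, {"x": 0.0361, "y": 0.0034, "z": 0, "spin": 7}, {"x": 0.0361, "y": 0.0034, "z": 0, "spin": 7}, {"x": 0.0361, "y": 0.0034, "z": 0, "spin": 7}, {"x": 0.0361, "y": 0.0034, "z": 0, "spin": 7}]'

```text
time: 52.6
ee_pos: [0.6407, 0.2627, 0.1897]
tool_rot: [[0.096, 0.995, 0.0], [0.995, -0.096, -0.001], [-0.001, 0.001, -1.0]]
contact_force: [0.3, 0.2, -1.3]
gripper_width: 0.156
grasp_force: 40.0
```

Call:
step_arm --moves '[{"x": 0, "y": 0, "z": 0, "spin": 0}, {"x": 0, "y": 0, "z": 0, "spin": 0}, {"x": 0, "y": 0, "z": 0, "spin": 0}, {"x": 0, "y": 0, "z": 0, "spin": 0}, {"x": 0, "y": 0, "z": 0, "spin": 0}]'

```text
time: 53.1
ee_pos: [0.6403, 0.2646, 0.1893]
tool_rot: [[0.095, 0.995, -0.0], [0.995, -0.095, 0.0], [0.0, -0.0, -1.0]]
contact_force: [-0.2, 0.7, -1.7]
gripper_width: 0.157
grasp_force: 40.0
```

```bash
python3 go.py q .0448; python3 chk.py | egrep "s1|s2"
```

```text
[ 0.6402  0.2648 -5.5   ]
t 53.1 shift [ 1.000e-04 -2.000e-04  1.445e-01] len 0.144 spin 0.0 | tcp [0.6403 0.2646 0.1893] head -5.5 j7 -30.1 w 0.0138 F [-0.2  0.7 -1.7] Tz 0.0 g 40.0
s1 block centre [ 0.6047 -0.1312] 185 diff vs ref 54.7
s2 block centre [ 0.6078 -0.2134] 289 diff vs ref 57.2
```

Call:
step_arm --moves '[{"x": 0, "y": 0, "z": 0.015, "spin": 0}, {"x": 0, "y": 0, "z": 0.03, "spin": 0}, {"x": 0, "y": 0, "z": 0.045, "spin": 0}, {"x": 0, "y": 0, "z": 0.06, "spin": 0}, {"x": 0, "y": 0, "z": 0.075, "spin": 0}]'

```text
time: 53.65
ee_pos: [0.6399, 0.2646, 0.1123]
tool_rot: [[0.095, 0.995, -0.001], [0.995, -0.095, -0.001], [-0.001, -0.001, -1.0]]
contact_force: [1.0, -0.6, -3.0]
gripper_width: 0.159
grasp_force: 40.0
```

Call:
step_arm --moves '[{"x": 0, "y": 0, "z": 0.015, "spin": 0}, {"x": 0, "y": 0, "z": 0.03, "spin": 0}, {"x": 0, "y": 0, "z": 0.045, "spin": 0}, {"x": 0, "y": 0, "z": 0.06, "spin": 0}, {"x": 0, "y": 0, "z": 0.062, "spin": 0}]'

```text
time: 54.15
ee_pos: [0.6389, 0.2642, 0.0496]
tool_rot: [[0.095, 0.995, -0.003], [0.995, -0.095, -0.001], [-0.002, -0.003, -1.0]]
contact_force: [-1.6, -0.7, -1.6]
gripper_width: 0.154
grasp_force: 40.0
```

Call:
step_arm --moves '[{"x": 0, "y": 0, "z": 0.002, "spin": 0}, {"x": 0, "y": 0, "z": 0.004, "spin": 0}, {"x": 0, "y": 0, "z": 0.006, "spin": 0}, {"x": 0, "y": 0, "z": 0.008, "spin": 0}, {"x": 0, "y": 0, "z": 0.008, "spin": 0}]'

```text
time: 54.65
ee_pos: [0.6407, 0.265, 0.0449]
tool_rot: [[0.095, 0.995, 0.001], [0.995, -0.095, 0.001], [0.001, 0.001, -1.0]]
contact_force: [-1.1, 0.7, 0.7]
gripper_width: 0.156
grasp_force: 40.0
```

```bash
python3 go.py q .0448
```

```text
[ 0.6402  0.2648 -5.5   ]
t 54.6 shift [-0.0003 -0.0005  0.0001] len 0.001 spin 0.0 | tcp [0.6407 0.265  0.0449] head -5.5 j7 -29.8 w 0.0137 F [-1.1  0.7  0.7] Tz 0.03 g 40.0
```

Call:
step_arm --moves '[{"x": 0, "y": 0, "z": 0.001, "spin": 0}, {"x": 0, "y": 0, "z": 0.001, "spin": 0}, {"x": 0, "y": 0, "z": 0.001, "spin": 0}, {"x": 0, "y": 0, "z": -0.014, "spin": 0}, {"x": 0, "y": 0, "z": -0.03, "spin": 0}]' --gripper 0.026

```text
time: 55.15
ee_pos: [0.6402, 0.2646, 0.0752]
tool_rot: [[0.096, 0.995, -0.001], [0.995, -0.096, -0.0], [-0.0, -0.0, -1.0]]
contact_force: [0.7, 0.0, 0.3]
gripper_width: 0.298
grasp_force: 0.0
```

Call:
step_arm --moves '[{"x": 0, "y": 0, "z": -0.03, "spin": 0}, {"x": 0, "y": 0, "z": -0.06, "spin": 0}, {"x": 0, "y": 0, "z": -0.08, "spin": 0}, {"x": 0, "y": 0, "z": -0.083, "spin": 0}, {"x": 0, "y": 0, "z": -0.083, "spin": 0}]' --gripper 0.032

```text
time: 55.65
ee_pos: [0.6408, 0.2649, 0.1587]
tool_rot: [[0.095, 0.995, 0.002], [0.995, -0.095, 0.001], [0.001, 0.002, -1.0]]
contact_force: [-0.5, 0.9, -0.7]
gripper_width: 0.365
grasp_force: 0.0
```

```bash
python3 go.py .6346 -.1126 .155 4.3; python3 chk.py|grep s1
```

```text
t 55.6 shift [-0.3764  0.0299  0.0033] len 0.378 spin -9.8 | tcp [0.6408 0.2649 0.1587] head -5.5 j7 -30.0 w 0.0322 F [-0.5  0.9 -0.7] Tz 0.02 g 0.0
s1 block centre [ 0.6047 -0.1312] 185 diff vs ref 54.7
```

Call:
step_arm --moves '[{"x": -0.045, "y": 0.0036, "z": 0, "spin": 0}, {"x": -0.09, "y": 0.0072, "z": 0, "spin": 0}, {"x": -0.135, "y": 0.0108, "z": 0, "spin": 0}, {"x": -0.18, "y": 0.0144, "z": 0, "spin": 0}, {"x": -0.225, "y": 0.018, "z": 0, "spin": 0}]'

```text
time: 56.2
ee_pos: [0.6356, 0.0372, 0.1557]
tool_rot: [[0.095, 0.995, -0.002], [0.995, -0.095, -0.0], [-0.001, -0.002, -1.0]]
contact_force: [-0.4, 0.9, 0.1]
gripper_width: 0.364
grasp_force: 0.0
```

Call:
step_arm --moves '[{"x": -0.045, "y": 0.0036, "z": 0, "spin": -5}, {"x": -0.09, "y": 0.0072, "z": 0, "spin": -9.8}, {"x": -0.135, "y": 0.0108, "z": 0, "spin": -9.8}, {"x": -0.151, "y": 0.0125, "z": 0, "spin": -9.8}, {"x": -0.151, "y": 0.0125, "z": 0.015, "spin": -9.8}]'

```text
time: 56.7
ee_pos: [0.635, -0.1166, 0.1424]
tool_rot: [[-0.07, 0.998, 0.002], [0.998, 0.07, -0.002], [-0.002, 0.001, -1.0]]
contact_force: [-0.4, -0.7, -0.6]
gripper_width: 0.36
grasp_force: 0.0
```

```bash
python3 go.py .6346 -.1126 .067 4.3
```

```text
t 56.7 shift [ 0.0041 -0.0002  0.0754] len 0.076 spin -0.3 | tcp [ 0.635  -0.1166  0.1424] head 4.0 j7 12.9 w 0.0317 F [-0.4 -0.7 -0.6] Tz -0.04 g 0.0
```

Call:
step_arm --moves '[{"x": 0, "y": 0, "z": 0.02, "spin": 0}, {"x": 0, "y": 0, "z": 0.04, "spin": 0}, {"x": 0, "y": 0, "z": 0.06, "spin": 0}, {"x": 0, "y": 0, "z": 0.074, "spin": 0}, {"x": 0, "y": 0, "z": 0.074, "spin": 0}]'

```text
time: 57.2
ee_pos: [0.6328, -0.11, 0.0649]
tool_rot: [[-0.078, 0.997, -0.005], [0.997, 0.078, 0.001], [0.002, -0.005, -1.0]]
contact_force: [-0.1, -0.0, -0.6]
gripper_width: 0.364
grasp_force: 0.0
```

Call:
step_arm --moves '[{"x": 0, "y": 0, "z": 0, "spin": 0}, {"x": 0, "y": 0, "z": 0, "spin": 0}, {"x": 0, "y": 0, "z": 0, "spin": 0}, {"x": 0, "y": 0, "z": 0, "spin": 0}, {"x": 0, "y": 0, "z": 0, "spin": 0}]'

```text
time: 57.7
ee_pos: [0.6351, -0.1125, 0.0688]
tool_rot: [[-0.075, 0.997, 0.001], [0.997, 0.075, -0.0], [-0.0, 0.001, -1.0]]
contact_force: [-1.1, -0.4, -0.0]
gripper_width: 0.365
grasp_force: 0.0
```

```bash
python3 go.py .6346 -.1126 .067 4.3; python3 - <<'E'
from h import *
crop("scene",190,125,310,215,6,"s5.png")
E
```

```text
t 57.7 shift [-0.     -0.0005  0.0018] len 0.002 spin 0.0 | tcp [ 0.6351 -0.1125  0.0688] head 4.3 j7 13.2 w 0.0321 F [-1.1 -0.4 -0. ] Tz 0.04 g 0.0
```

View pics/s5.png

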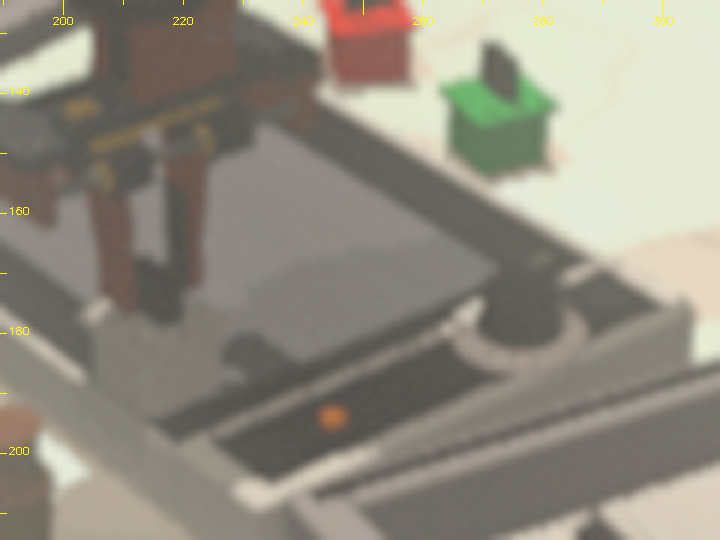

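The fingers at (115,310) and (193,285) straddle the s1 grip at (158,285), and the tin looks level. Closing.

Call:
step_arm --moves '[{"x": 0, "y": 0, "z": 0, "spin": 0}, {"x": 0, "y": 0, "z": 0, "spin": 0}, {"x": 0, "y": 0, "z": 0, "spin": 0}, {"x": 0, "y": 0, "z": 0, "spin": 0}, {"x": 0, "y": 0, "z": 0, "spin": 0}]' --gripper 0.0 --force 40

```text
time: 58.25
ee_pos: [0.6348, -0.1125, 0.0682]
tool_rot: [[-0.075, 0.997, 0.0], [0.997, 0.075, 0.0], [0.0, 0.0, -1.0]]
contact_force: [0.6, -0.4, -0.2]
gripper_width: 0.157
grasp_force: 40.0
```

```bash
python3 go.py .6346 -.1126 .067 4.3
```

```text
t 58.2 shift [-0.0001 -0.0002  0.0012] len 0.001 spin 0.0 | tcp [ 0.6348 -0.1125  0.0682] head 4.3 j7 13.2 w 0.0138 F [ 0.6 -0.4 -0.2] Tz 0.05 g 40.0
```

Call:
step_arm --moves '[{"x": 0, "y": 0, "z": -0.01, "spin": 0}, {"x": 0, "y": 0, "z": -0.03, "spin": 0}, {"x": 0, "y": 0, "z": -0.06, "spin": 0}, {"x": 0, "y": 0, "z": -0.09, "spin": 0}, {"x": 0, "y": 0, "z": -0.12, "spin": 0}]'

```text
time: 58.75
ee_pos: [0.6344, -0.1124, 0.1898]
tool_rot: [[-0.075, 0.997, -0.0], [0.997, 0.075, 0.0], [0.0, -0.0, -1.0]]
contact_force: [1.4, 0.2, -2.4]
gripper_width: 0.155
grasp_force: 40.0
```

```bash
python3 go.py p .187
```

```text
[ 0.577   0.2708 -5.5   ]
t 58.8 shift [ 0.3865 -0.0284  0.0028] len 0.388 spin 9.8 | tcp [ 0.6344 -0.1124  0.1898] head 4.3 j7 12.6 w 0.0136 F [ 1.4  0.2 -2.4] Tz 0.0 g 40.0
```

Call:
step_arm --moves '[{"x": 0.045, "y": -0.0033, "z": 0, "spin": 0}, {"x": 0.09, "y": -0.0066, "z": 0, "spin": 0}, {"x": 0.135, "y": -0.0099, "z": 0, "spin": 0}, {"x": 0.18, "y": -0.0132, "z": 0, "spin": 0}, {"x": 0.225, "y": -0.0165, "z": 0, "spin": 0}]'

```text
time: 59.25
ee_pos: [0.6007, 0.1122, 0.1888]
tool_rot: [[-0.075, 0.997, 0.0], [0.997, 0.075, 0.0], [0.0, 0.0, -1.0]]
contact_force: [1.1, -0.8, -2.6]
gripper_width: 0.158
grasp_force: 40.0
```

Call:
step_arm --moves '[{"x": 0.04, "y": -0.003, "z": 0, "spin": 5}, {"x": 0.08, "y": -0.006, "z": 0, "spin": 9.8}, {"x": 0.12, "y": -0.009, "z": 0, "spin": 9.8}, {"x": 0.15, "y": -0.011, "z": 0, "spin": 9.8}, {"x": 0.1615, "y": -0.0119, "z": 0, "spin": 9.8}]'

```text
time: 59.75
ee_pos: [0.5756, 0.2752, 0.1884]
tool_rot: [[0.09, 0.996, -0.001], [0.996, -0.09, 0.002], [0.002, -0.001, -1.0]]
contact_force: [-0.7, 0.6, -2.1]
gripper_width: 0.156
grasp_force: 40.0
```

Call:
step_arm --moves '[{"x": 0, "y": 0, "z": 0, "spin": 0}, {"x": 0, "y": 0, "z": 0, "spin": 0}, {"x": 0, "y": 0, "z": 0, "spin": 0}, {"x": 0, "y": 0, "z": 0, "spin": 0}, {"x": 0, "y": 0, "z": 0, "spin": 0}]'

```text
time: 60.25
ee_pos: [0.5778, 0.2695, 0.1884]
tool_rot: [[0.097, 0.995, 0.0], [0.995, -0.097, -0.0], [-0.0, 0.0, -1.0]]
contact_force: [0.1, 1.2, -2.0]
gripper_width: 0.153
grasp_force: 40.0
```

```bash
python3 go.py p .0432
```

```text
[ 0.577   0.2708 -5.5   ]
t 60.2 shift [ 0.0013 -0.001   0.1452] len 0.145 spin -0.1 | tcp [0.5778 0.2695 0.1884] head -5.6 j7 -34.2 w 0.0134 F [ 0.1  1.2 -2. ] Tz -0.03 g 40.0
```

Call:
step_arm --moves '[{"x": 0.0006, "y": -0.0007, "z": 0.01, "spin": 0}, {"x": 0.0006, "y": -0.0007, "z": 0.025, "spin": 0}, {"x": 0.0006, "y": -0.0007, "z": 0.04, "spin": 0}, {"x": 0.0006, "y": -0.0007, "z": 0.05, "spin": 0}, {"x": 0.0006, "y": -0.0007, "z": 0.05, "spin": 0}]'

```text
time: 60.75
ee_pos: [0.5753, 0.2708, 0.1355]
tool_rot: [[0.095, 0.995, -0.004], [0.995, -0.095, -0.002], [-0.002, -0.003, -1.0]]
contact_force: [-1.2, 0.3, -2.2]
gripper_width: 0.159
grasp_force: 40.0
```

```bash
python3 go.py p .0432
```

```text
[ 0.577   0.2708 -5.5   ]
t 60.8 shift [0.0004 0.0019 0.0923] len 0.092 spin 0.0 | tcp [0.5753 0.2708 0.1355] head -5.5 j7 -34.3 w 0.014 F [-1.2  0.3 -2.2] Tz -0.06 g 40.0
```

Well placed; the x error is just the transient lag from stopping. Continuing down.

Call:
step_arm --moves '[{"x": 0, "y": 0, "z": 0.015, "spin": 0}, {"x": 0, "y": 0, "z": 0.03, "spin": 0}, {"x": 0, "y": 0, "z": 0.045, "spin": 0}, {"x": 0, "y": 0, "z": 0.06, "spin": 0}, {"x": 0, "y": 0, "z": 0.075, "spin": 0}]'

```text
time: 61.25
ee_pos: [0.5765, 0.2714, 0.0617]
tool_rot: [[0.095, 0.995, -0.0], [0.995, -0.095, -0.0], [-0.0, -0.0, -1.0]]
contact_force: [-0.2, 0.1, -1.5]
gripper_width: 0.156
grasp_force: 40.0
```

Call:
step_arm --moves '[{"x": 0, "y": 0, "z": 0.01, "spin": 0}, {"x": 0, "y": 0, "z": 0.014, "spin": 0}, {"x": 0, "y": 0, "z": 0.018, "spin": 0}, {"x": 0, "y": 0, "z": 0.02, "spin": 0}, {"x": 0, "y": 0, "z": 0.02, "spin": 0}]'

```text
time: 61.75
ee_pos: [0.5771, 0.2716, 0.0436]
tool_rot: [[0.095, 0.995, 0.001], [0.995, -0.095, 0.0], [0.0, 0.001, -1.0]]
contact_force: [-0.6, 0.4, -1.7]
gripper_width: 0.157
grasp_force: 40.0
```

```bash
python3 go.py p .0432
```

```text
[ 0.577   0.2708 -5.5   ]
t 61.8 shift [-0.0008 -0.      0.0004] len 0.001 spin 0.0 | tcp [0.5771 0.2716 0.0436] head -5.5 j7 -34.2 w 0.0138 F [-0.6  0.4 -1.7] Tz -0.04 g 40.0
```

Touch down, release, lift and back off, then take a final look.

Call:
step_arm --moves '[{"x": 0, "y": 0, "z": 0.001, "spin": 0}, {"x": 0, "y": 0, "z": 0.0015, "spin": 0}, {"x": 0, "y": 0, "z": 0.0015, "spin": 0}, {"x": 0, "y": 0, "z": 0.0015, "spin": 0}, {"x": 0, "y": 0, "z": 0.0015, "spin": 0}]'

```text
time: 62.25
ee_pos: [0.5773, 0.2717, 0.0432]
tool_rot: [[0.096, 0.995, 0.001], [0.995, -0.096, 0.001], [0.001, 0.001, -1.0]]
contact_force: [-1.4, -1.2, 5.3]
gripper_width: 0.151
grasp_force: 40.0
```

Call:
step_arm --moves '[{"x": 0, "y": 0, "z": 0, "spin": 0}, {"x": 0, "y": 0, "z": 0, "spin": 0}, {"x": 0, "y": 0, "z": 0, "spin": 0}, {"x": 0, "y": 0, "z": -0.015, "spin": 0}, {"x": 0, "y": 0, "z": -0.03, "spin": 0}]' --gripper 0.026

```text
time: 62.75
ee_pos: [0.5766, 0.2714, 0.0727]
tool_rot: [[0.095, 0.995, -0.001], [0.995, -0.095, -0.0], [-0.0, -0.0, -1.0]]
contact_force: [0.4, -0.2, 0.7]
gripper_width: 0.296
grasp_force: 0.0
```

Call:
step_arm --moves '[{"x": 0, "y": 0, "z": -0.03, "spin": 0}, {"x": 0, "y": 0, "z": -0.06, "spin": 0}, {"x": 0, "y": 0, "z": -0.09, "spin": 0}, {"x": 0, "y": 0, "z": -0.12, "spin": 0}, {"x": 0, "y": 0, "z": -0.12, "spin": 0}]'

```text
time: 63.25
ee_pos: [0.5793, 0.2727, 0.1984]
tool_rot: [[0.096, 0.995, 0.008], [0.995, -0.096, 0.005], [0.005, 0.008, -1.0]]
contact_force: [0.2, -0.1, 0.2]
gripper_width: 0.295
grasp_force: 0.0
```

Call:
step_arm --moves '[{"x": -0.045, "y": -0.015, "z": 0, "spin": 0}, {"x": -0.09, "y": -0.03, "z": 0, "spin": 0}, {"x": -0.135, "y": -0.045, "z": 0, "spin": 0}, {"x": -0.18, "y": -0.06, "z": 0, "spin": 0}, {"x": -0.225, "y": -0.075, "z": 0, "spin": 0}]'

```text
time: 63.75
ee_pos: [0.4795, 0.053, 0.1923]
tool_rot: [[0.095, 0.995, 0.001], [0.995, -0.095, 0.0], [0.0, 0.001, -1.0]]
contact_force: [1.7, -1.0, 0.8]
gripper_width: 0.3
grasp_force: 0.0
```

Call:
step_arm --moves '[{"x": -0.045, "y": -0.015, "z": 0, "spin": 0}, {"x": -0.09, "y": -0.03, "z": 0, "spin": 0}, {"x": -0.135, "y": -0.045, "z": 0, "spin": 0}, {"x": -0.18, "y": -0.06, "z": 0, "spin": 0}, {"x": -0.225, "y": -0.075, "z": 0, "spin": 0}]'

```text
time: 64.25
ee_pos: [0.3834, -0.1637, 0.1925]
tool_rot: [[0.095, 0.995, 0.002], [0.995, -0.095, 0.0], [0.0, 0.002, -1.0]]
contact_force: [0.4, -0.6, -0.6]
gripper_width: 0.297
grasp_force: 0.0
```

```bash
python3 - <<'E'
from h import *
crop("top",130,115,265,246,4.4,"a.png"); crop("scene",225,150,390,300,3,"b.png")
a,b=cv2.imread("pics/a.png"),cv2.imread("pics/b.png")
s=min(1,800/1089); a=cv2.resize(a,None,fx=.66,fy=.66,interpolation=cv2.INTER_AREA);b=cv2.resize(b,None,fx=.8,fy=.8)
H=max(a.shape[0],b.shape[0]); im=np.hstack([np.pad(i,((0,H-i.shape[0]),(0,0),(0,0))) for i in (a,b)])
cv2.imwrite("pics/f1.png",im); print(im.shape,sense()["time"])
E
```

```text
(380, 788, 3) 64.35
```

View pics/f1.png

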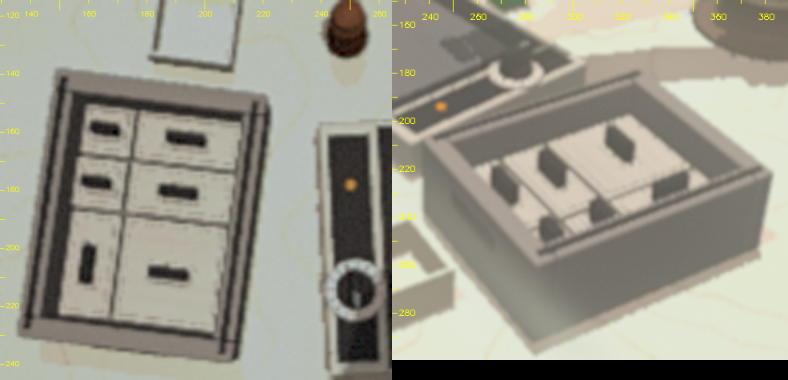

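All six tins lie flat and level in the carton in one layer. The knob is at zero, and the dish and mill are in place. Handing in.

```bash
python3 -c "
from cell import robot
print(robot.close_job())"
```

```text
the job is handed in; nothing more can be done
None
```

The job is handed in: I turned the timer knob back to its zero stop first, then packed all six tins upright in one layer in the carton, finishing at about 64 s; one small tin got knocked aside partway, and I found it again and packed it too.

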